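Kit the packing plate under its bridge

ROBOT

A 7-joint arm with a two-finger parallel gripper is mounted at the origin on the work surface; the furniture and walls round the work are solid. World frame = base frame: x ahead of the robot, y to its left, z up, the work surface at z = 0. Lengths are in m, angles in rad, forces in N, time in s.
With the tool pointing down it reaches from about 0.425 to 0.875 m from the base axis. Payload 8.4 kg.
Tool frame: the origin (TCP) lies at the very end of the fingers, on their centre line; the grasp point (between the pads) lies pinch_z behind it (pinch_z is the distance from the TCP to the grasp point, in m); z points along the fingers, x is the direction in which the jaws open and shut, and the axes are right-handed (so a half turn about z gives the same grasp; the last joint's range is limited). The gripper opens to 85 mm and grips with 20 to 120 N. Pads are 22 mm wide; open, the fingers measure 114 mm over their backs; the gripper's body (76 mm by 85 mm) begins 54 mm behind the grasp point. The pads swing forward as they close: fully open they stand 13 mm farther back than shut.
Start: joints at [-1.202, 0.333, 0.04, 1.465, -0.013, 1.343, -0.059], TCP at [0.293, 0.58, 0.231] pointing down, gripper open.
Joint ranges: [-2.58, 2.58], [-0.38, 2.09], [-1.3, 1.39], [0.25, 2.4], [-1.5, 4.64], [0.08, 2.09], [-2.65, 2.65]. Speed limits (rad/s): [2.22, 2.22, 2.79, 2.79, 3.14, 3.14, 3.14].

INTERFACE

Orientations are given as a unit quaternion [x, y, z, w].
In Python, from workcell import * gives the robot as it stands.
- The arm moves only by the tool send_rows, never from a script. Its argument "rows" is a list of rows, each a list of 7 numbers: the shift along the tool's x, y, z scaled (see below), then the turn, a rotation vector about the tool's x, y, z scaled (see below), then the opening, from -1 (shut) to 1 (fully open), so that 0 is half open. A call has 1 to 12 rows; each row is the pose to reach, as a shift and turn from the pose measured when the call began, along the tool's axes at that moment, turning the shorter way round; what a row does not reach only later rows make up. The controller multiplies each number of a shift by 500 mm and each number of a turn by 2 pi rad. A row lasts 1/10 s, in which the tool goes at most 50 mm and 8.59 degrees, less where a joint would pass 70% of its speed; a pose out of reach is approached as far as the arm can. A call with a number of a shift or a turn outside -1 to 1 is refused whole. A call with a gripper value outside its range is refused whole. The fingers move at their own pace and stop on an object; "force" is the grip in N (left out, the last holds). Time passes only in rows, so rows that repeat a pose let the fingers close. It gives the time, the measured TCP pose, the force and the opening at its end, in the units of the state.
- state(): the state, without advancing time (a new reading comes with each control period).
- read_camera(name): name is "scene" or "top"; returns (picture, depth): 400x640x3 uint8, blue, green, red; 400x640 float32, m along the optical axis (not along the pixel's ray), 0 where there is no reading.
- calibration(name): a dict with "vfov" (degrees; the focal length in pixels is half the picture's height over the tangent of half this angle, whatever the lens; pixels are square), "cx", "cy" (the principal point, pixels), "k1" (the pictures are not rectified: a ray, as slopes to the right and down, at radius r is drawn at 1 + k1 r^2 times it, then the intrinsics apply), "R" (3x3) and "t" (3): a world point X has camera coordinates R X + t. Camera axes: x right, y down, z forward; pixel columns grow to the right and rows downward; lengths in m; the calibration is good to about 2 mm. A picture is of the moment at which its call begins. calibration takes no time and is no camera call.
- sign_off(): hands the job in, once; it reports no verdict.
The state is a dict: "t": time; "joint_pos": joint angles; "qvel": joint speeds; "joint_torque": joint torques, N m; "tcp_pos": TCP position; "eef_rot": TCP orientation; "wrist_force": force on the tool from outside, world axes, zero at the start; "wrist_torque": the same for the moment, N m; "gripper_width": finger opening in m.
Only numpy, scipy, OpenCV 4.12 (cv2) and the standard library are available. Lean on these libraries where they do the work, as an engineer would, in place of code of your own. Each camera call takes 0.05 s, during which the arm holds its last target.

TASK

Make up the cheese cutter's packing kit in the grey kit tray: first lay the flat steel packing plate fully home in the recess in the middle of the nest, then seat the aluminium bridge level over it, both feet down on the ledges between the high end walls. The bridge waits in a narrow cradle where only its ends can be gripped, while in the nest only its long sides can be, so you will need to put it down somewhere free on the way and take it again the other way. Leave the loose things round about where they stand.

Things in the scene. Friction and masses are not known exactly. Their poses are not given: they have to be found in the camera images.
- plate_centre (a point): Packing plate: loose flat dark steel plate 44 x 28 x 12 mm (0.1 kg), two small black hole marks on top, lying flat on the table. Point: its centre, 6 mm above its underside. x along the 44 mm, y along the 28 mm, z up; same after a half turn about z.
- bridge_centre (a point): Bridge: loose aluminium block 64 x 40 mm, 30 mm tall (0.15 kg): solid body 20 mm thick on two feet, one across each 40 mm end, 5 mm thick, 10 mm high. Two dark hole marks on top. Starts feet down in the cradle, its soles 6 mm above the table. Point: its centre, 15 mm above its soles. x along the 64 mm, y along the 40 mm, z up; same after a half turn about z.
- cradle: Cradle: fixed dark steel channel holding the bridge at the start. Base 52 (x) x 84 (y) x 6 mm; side walls 52 mm long, inner faces 45 mm apart in y, 39 mm above the table (3 mm above the bridge), hide the bridge's long sides; its ends stick out 6 mm past the channel at -x and +x, free to grip. Origin: centre of its underside; x along the channel, z up.
- kit_tray: Kit tray, grey, fixed: base 110 (x) x 120 (y) x 6 mm, in its middle a nest: a recess for the plate, ledges for the bridge's feet, two high end walls (outer faces 87 mm apart in x, 68 mm wide in y, 44 mm above the table). Origin: centre of its underside; x from end wall to end wall, y to the open sides, z up.
- nest_plate (a point): Where the plate's centre belongs: 12 mm above the table, on the nest's centre line; axes as the tray's, the plate's 44 mm along x. The recess is 48 (x) x 32 (y) mm, 6 mm deep, floor 6 mm above the table; its y sides are open over the middle 34 mm of x, level with its floor, for fingers that hold the plate by its long sides.
- nest_bridge (a point): Where the bridge's centre belongs: 27 mm above the table, axes as the tray's, 64 mm along x, feet on the ledges (12 mm above the table). End walls, inner faces 69 mm apart, and four corner guards, inner faces 45 mm apart in y, ending 31 mm out, all 2 mm higher than the seated bridge, leave only the middle 49 mm of its long sides open to fingers.
- mould_d: Bystander: small blue cheese mould, 78 mm across, 75 mm tall, loose on the table; not to be moved. Origin: centre of its underside.
- check_weight_1: Bystander: larger check weight, 30 mm across, 36 mm tall, loose on the table; not to be moved. Origin: centre of its underside.
- check_weight_2: Bystander: smaller check weight, 24 mm across, 30 mm tall, loose on the table; not to be moved. Origin: centre of its underside.
Not all that is in view belongs to the job. Of the things shaped like the part that bears plate_centre, the dark steel one is meant.

How it is judged:
By the outcome, as a careful person would: the job done as asked, in the order asked, and still so for the second after the job is handed in, with the robot touching nothing.
It also fails if it takes over 70 s, if anything falls off the work surface, if the arm or the gripper's body presses on something with over 40 N, if the wrist force passes 120 N, or if a joint passes its speed limit or range.

## Working session

There is one attempt and no reset: what is moved stays moved. The work goes in short steps, Python scripts to look and compute and a tool call to move; the robot and the scene stay as the last step left them, time stands still between calls to the robot, and variables do not carry over. Pictures are saved under pics/ and viewed, and the job is handed in when it is done.

Besides the shell and the picture viewer there is one more tool, called after "Call:" as a command line: name --pt "numbers of a row" for each row, then --argument value for the rest. send_rows: Moves the arm, as the interface text tells. Its arguments: {"type":"object","properties":{"rows":{"type":"array"},"force":{"type":"number"}},"required":["rows"]}

```bash
mkdir -p pics; ls; python3 - <<'E'
from workcell import *
import cv2,numpy as np
s=state();print({k:np.round(v,4).tolist() for k,v in s.items()})
for n in("scene","top"):
    p,d=read_camera(n);cv2.imwrite(f"pics/{n}0.png",p);np.savez(f"pics/{n}0.npz",p=p,d=d)
    c=calibration(n);print(n,c)
E
```

```text
pics
{'t': 0.0, 'joint_pos': [-1.2022, 0.3339, 0.0399, 1.4663, -0.0134, 1.3433, -0.0585], 'qvel': [-0.0015, -0.0014, 0.0011, -0.0018, 0.0005, 0.0001, -0.0012], 'joint_torque': [0.0002, -65.8553, 1.3656, -40.5567, 0.0168, 0.0126, -0.0001], 'tcp_pos': [0.2929, 0.5798, 0.2304], 'eef_rot': [0.8517, 0.524, -0.0007, 0.0005], 'wrist_force': [0.2557, -0.5011, -0.0982], 'wrist_torque': [0.0036, 0.0362, -0.0172], 'gripper_width': 0.0853}
scene {'vfov': 57.84775095038353, 'cx': 318.8091689461604, 'cy': 203.24668954451042, 'k1': -0.07901574660926763, 'R': array([[ 0.67276158, -0.73951053, -0.02271648],
       [-0.49056287, -0.42287933, -0.76191938],
       [ 0.55384107,  0.52373395, -0.64727337]]), 't': array([-0.34598049,  0.21264276,  0.70174101])}
top {'vfov': 43.0494171089035, 'cx': 312.04938163989556, 'cy': 199.4983416722734, 'k1': -0.02827437452415022, 'R': array([[ 2.85524501e-02, -9.99571388e-01,  6.46513053e-03],
       [-9.78795635e-01, -2.92702813e-02, -2.02737161e-01],
       [ 2.02839501e-01, -5.39398865e-04, -9.79211849e-01]]), 't': array([-0.0693904 ,  0.40556675,  1.16579402])}
```

View pics/scene0.png

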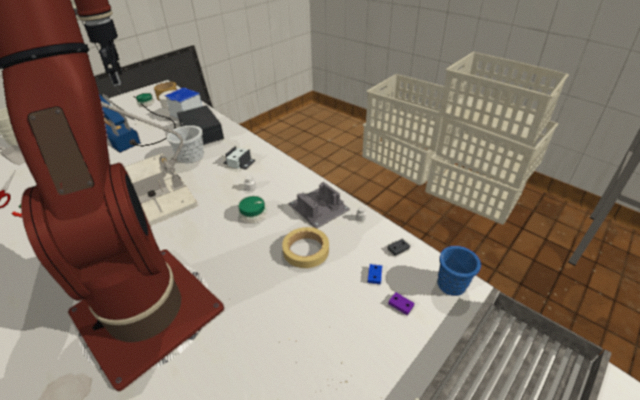

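View pics/top0.png

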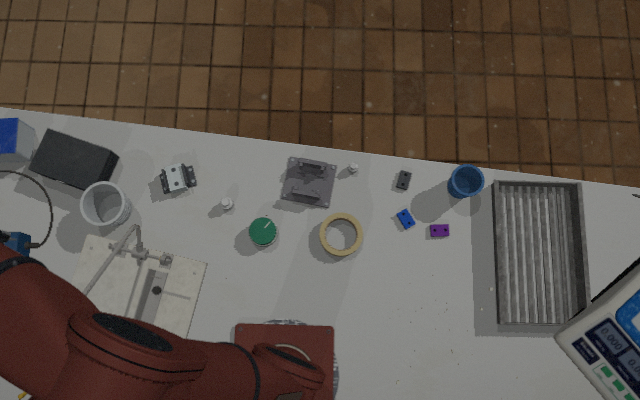

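Top picture: the plate-shaped things are dark (403,180), blue (405,218) and purple (440,230). The dark steel one is meant. The bridge and cradle are at (178,178), the tray at (309,182), the weights at (227,203) and (353,168), and the mould at (466,181). Next, close crops.

```bash
cat > h.py <<'E'
import cv2,numpy as np
from workcell import *
def f(c): return 200/np.tan(np.radians(c['vfov'])/2)
def pix2world(n,uv,z):
    c=calibration(n);F=f(c);uv=np.atleast_2d(np.array(uv,float))
    d=(uv-[c['cx'],c['cy']])/F; s=d.copy()
    for _ in range(20): s=d/(1+c['k1']*(s**2).sum(1,keepdims=True))
    R=np.array(c['R']);t=np.array(c['t']);o=-R.T@t
    r=np.c_[s,np.ones(len(s))]@R
    z=np.broadcast_to(z,len(s))
    return o+r*((z-o[2])/r[:,2])[:,None]
def proj(n,X):
    c=calibration(n);F=f(c);X=np.atleast_2d(X)
    q=X@np.array(c['R']).T+np.array(c['t']);s=q[:,:2]/q[:,2:]
    return s*(1+c['k1']*(s**2).sum(1,keepdims=True))*F+[c['cx'],c['cy']]
def crop(p,x0,y0,w,h,k,fn):
    cv2.imwrite(fn,cv2.resize(p[y0:y0+h,x0:x0+w],None,fx=k,fy=k,interpolation=cv2.INTER_CUBIC))
E
python3 - <<'E'
from h import *
p=np.load('pics/top0.npz')['p']
def g(x,y,w,h,k): return cv2.resize(p[y:y+h,x:x+w],None,fx=k,fy=k,interpolation=cv2.INTER_CUBIC)
a=g(155,158,50,40,8);b=g(383,162,50,40,8);c=g(270,145,100,70,8)
cv2.imwrite('pics/c1.png',np.hstack([a,b]));cv2.imwrite('pics/c2.png',c)
s=np.load('pics/scene0.npz')['p']
cv2.imwrite('pics/c3.png',np.hstack([cv2.resize(s[y:y+50,x:x+65],None,fx=6,fy=6,interpolation=cv2.INTER_CUBIC) for x,y in((285,175),(215,130))]))
E
```

```text
(no output)
```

View pics/c1.png

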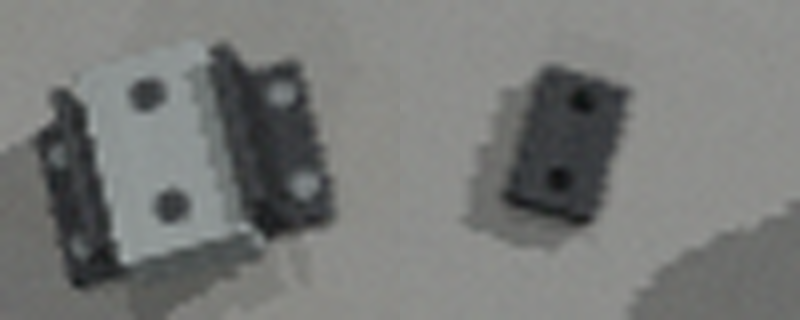

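View pics/c2.png

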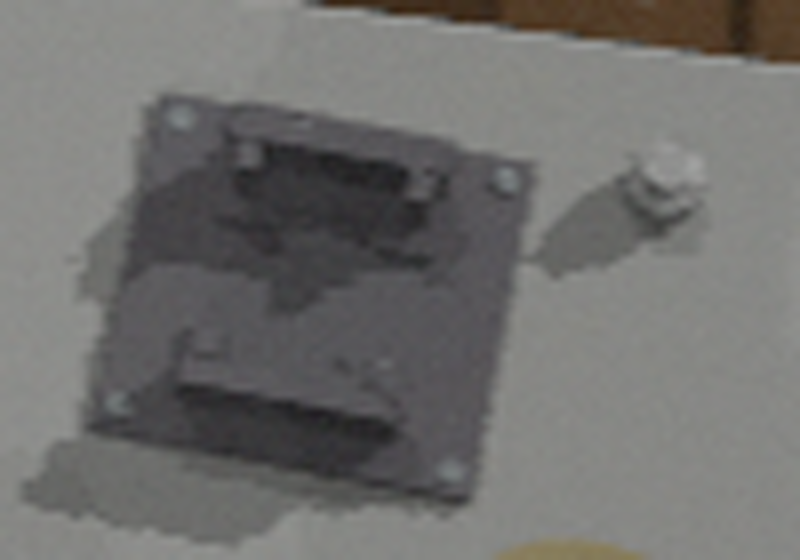

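View pics/c3.png

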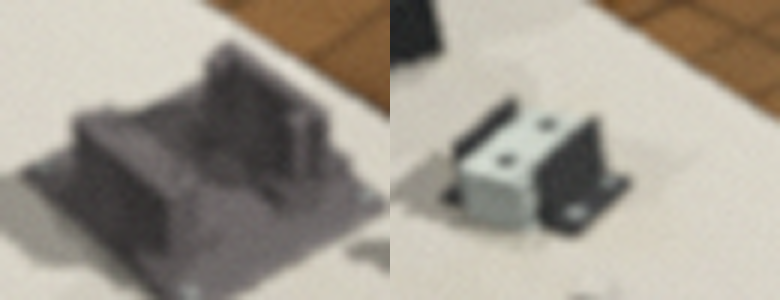

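```bash
cat > fit.py <<'E'
from h import *
from scipy.optimize import least_squares
def fit(n,obj,uv,z0=0,p0=(0.6,0,0)):
    # obj Nx3 points in object frame, uv pixels; unknown x,y,yaw
    obj=np.array(obj,float);uv=np.array(uv,float)
    def place(p):
        c,s=np.cos(p[2]),np.sin(p[2]);return np.c_[obj[:,0]*c-obj[:,1]*s+p[0],obj[:,0]*s+obj[:,1]*c+p[1],obj[:,2]+z0]
    r=least_squares(lambda p:(proj(n,place(p))-uv).ravel(),p0)
    return r.x,np.round(r.fun.reshape(-1,2),2)
E
python3 - <<'E'
from fit import *
def P(l,x0,y0,k=8,dx=0): return [((a-dx+.5)/k-.5+x0,(b+.5)/k-.5+y0) for a,b in l]
c2=lambda l:P(l,270,145); ca=lambda l:P(l,155,158); cb=lambda l:P(l,383,162,8,400)
# tray: base top corners (x+ is up image, y+ left)
r=fit('top',[[.055,.06,.006],[.055,-.06,.006],[-.055,.06,.006],[-.055,-.06,.006]],c2([(155,95),(535,160),(88,430),(468,492)]),0,(.75,0,0));print('tray corners',r)
print('bolt ctr',pix2world('top',c2([(314.5,293)]),.008))
b=pix2world('top',c2([(181,118),(508,180),(117,404),(452,471)]),.008);print(b,b.mean(0))
r=fit('top',[[.022,.014,.012],[.022,-.014,.012],[-.022,-.014,.012],[-.022,.014,.012]],cb([(545,65),(630,88),(590,208),(505,195)]),0,(.75,-.2,0));print('plate corners',r)
h=pix2world('top',cb([(580,99),(559,178)]),.012);print('plate holes',h,h.mean(0))
h=pix2world('top',ca([(147,95),(171,206)]),.036);print('br holes',h,h.mean(0))
r=fit('top',[[.032,.02,.036],[.032,-.02,.036],[-.032,-.02,.036],[-.032,.02,.036]],ca([(85,72),(205,40),(243,233),(122,266)]),0,(.75,.3,0));print('bridge corners',r)
for n,uv,z in [('w1',(227,200),.036),('w2',(353,166),.03),('mould',(466.5,180),.075),('green',(263,230),.03),('tape',(341,234),.0),('blue',(405,218),.012),('purple',(440,230),.012),('cup',(106,205),.09),('boxcorner',(118,157),.05)]: print(n,pix2world('top',[uv],z).round(3))
d=np.load('pics/top0.npz')['d']
for uv in [(178,178),(403,180),(500,150),(300,300),(350,150),(430,200)]:
    c=calibration('top'); print(uv,d[uv[1],uv[0]], end=' ')
    X=pix2world('top',[uv],0.)[0];print('table depth',(np.array(c['R'])@X+c['t'])[2])
E
```

```text
tray corners (array([ 0.46089961, -0.04743419, -0.15066986]), array([[-0.11, -0.55],
       [-0.27, -0.32],
       [-0.14, -0.02],
       [ 0.52,  0.85]]))
bolt ctr [[ 0.46030948 -0.04838265  0.008     ]]
[[ 0.51508692 -0.00517497  0.008     ]
 [ 0.49820054 -0.10734287  0.008     ]
 [ 0.42348117  0.0111068   0.008     ]
 [ 0.40560547 -0.09207248  0.008     ]] [ 0.46059352 -0.04837088  0.008     ]
plate corners (array([ 0.47220546, -0.28161099, -0.27419933]), array([[-0.3 , -0.66],
       [-0.03, -0.24],
       [ 0.33,  1.29],
       [-0.  , -0.41]]))
plate holes [[ 0.48497977 -0.28557757  0.012     ]
 [ 0.45966622 -0.27886805  0.012     ]] [ 0.47232299 -0.28222281  0.012     ]
br holes [[0.47291291 0.28164123 0.036     ]
 [0.43862526 0.27146354 0.036     ]] [0.45576909 0.27655238 0.036     ]
bridge corners (array([0.45524273, 0.27508408, 0.27717968]), array([[-0.77, -0.42],
       [ 0.38, -0.31],
       [ 0.79,  0.43],
       [-0.4 ,  0.28]]))
w1 [[0.401 0.146 0.036]]
w2 [[ 0.496 -0.155  0.03 ]]
mould [[ 0.458 -0.418  0.075]]
green [[0.332 0.057 0.03 ]]
tape [[ 0.333 -0.13   0.   ]]
blue [[ 0.374 -0.284  0.012]]
purple [[ 0.347 -0.369  0.012]]
cup [[0.371 0.413 0.09 ]]
boxcorner [[0.496 0.413 0.05 ]]
(178, 178) 1.2275869 table depth 1.2590935541448118
(403, 180) 1.248121 table depth 1.2617714042403103
(500, 150) 2.135974 table depth 1.2793289026411527
(300, 300) 1.1988982 table depth 1.2007067965445626
(350, 150) 0.0 table depth 1.2766645725333585
(430, 200) 1.2509278 table depth 1.2518898942892949
```

```bash
python3 - <<'E'
import workcell
print([n for n in dir(workcell) if not n.startswith('__')])
print(getattr(workcell,'pinch_z',None))
E
cat > edge.py <<'E'
from fit import *
from scipy.ndimage import map_coordinates
def efit(n,p,segs,p0,rng=4,it=12,dz=0,verb=True):
    g=cv2.cvtColor(p,cv2.COLOR_BGR2GRAY).astype(float)
    x=np.array(p0,float)
    def place(q,o):
        c,s=np.cos(q[2]),np.sin(q[2]);return np.c_[o[:,0]*c-o[:,1]*s+q[0],o[:,0]*s+o[:,1]*c+q[1],o[:,2]+dz]
    S=[(np.array(a,float),np.array(b,float),sg) for a,b,sg in segs]
    for i in range(it):
        O=[];N=[];D=[];W=[]
        for j,(a,b,sg) in enumerate(S):
            t=np.linspace(.12,.88,25)[:,None];o=a+(b-a)*t;u=proj(n,place(x,o))
            d=u[-1]-u[0];d/=np.linalg.norm(d);nn=np.array([-d[1],d[0]])
            k=np.arange(-rng,rng+.01,.25);pts=u[:,None]+k[None,:,None]*nn
            v=map_coordinates(g,[pts[...,1],pts[...,0]],order=1)
            v=cv2.GaussianBlur(v,(0,0),2.5)
            # orient: normal pointing away from centre
            cu=proj(n,place(x,np.zeros((1,3))+[0,0,a[2]]))[0]
            out=np.sign(((u.mean(0)-cu)*nn).sum())
            gr=np.gradient(v,axis=1)*out*sg   # sg=+1: brighter outside
            m=gr.mean(0);  # average profile over the edge
            w=np.clip(m,0,None); pk=np.argmax(w); sl=slice(max(pk-5,0),pk+6)
            off=(k[sl]*w[sl]).sum()/max(w[sl].sum(),1e-9)
            O.append(o);N.append(np.repeat(nn[None],len(o),0));D.append(((u+off*nn)*nn).sum(1));W.append((off,m[pk]))
        O=np.vstack(O);N=np.vstack(N);D=np.hstack(D)
        r=least_squares(lambda q:(proj(n,place(q,O))*N).sum(1)-D,x);x=r.x
    if verb:
        res=r.fun.reshape(len(S),-1).mean(1);print(n,'pose',x.round(4),'edge resid px',res.round(2),'grad',[round(w[1],1) for w in W])
    return x
def box(lx,ly,z,zf=None,sg=1):
    zf=z if zf is None else zf
    a,b=lx/2,ly/2
    return [([a,-b,z],[a,b,z],sg),([-a,-b,zf],[-a,b,zf],sg),([-a,b,z],[a,b,z],sg),([-a,-b,z],[a,-b,z],sg)]
E
python3 - <<'E'
from edge import *
p=np.load('pics/top0.npz')['p']
efit('top',p,box(.11,.12,.006,0),(.4609,-.0477,-.151))
efit('top',p,box(.044,.028,.012,0),(.4722,-.2819,-.265),3)
efit('top',p,box(.044,.028,.012,.012),(.4722,-.2819,-.265),3)
b=box(.064,.04,.036,.036,-1)
efit('top',p,b,(.4552,.2755,.285),3)
# cradle base outline
c=box(.052,.084,.006,.006,1)
efit('top',p,c[2:],(.4552,.2755,.285),3)
s=np.load('pics/scene0.npz')['p']
efit('scene',s,box(.11,.12,.006,0)[1:],(.4609,-.0477,-.151),3)
efit('scene',s,box(.044,.028,.012,.006),(.4722,-.2819,-.265),3)
E
```

```text
['MotionError', 'calibration', 'pinch_z', 'read_camera', 'sign_off', 'state']
0.0187
top pose [ 0.4612 -0.0471 -0.151 ] edge resid px [-0.41  0.4   0.39 -0.39] grad [np.float64(5.3), np.float64(4.1), np.float64(3.9), np.float64(4.8)]
top pose [ 0.4711 -0.2815 -0.265 ] edge resid px [-0.04  0.04  0.28 -0.28] grad [np.float64(8.6), np.float64(6.8), np.float64(5.7), np.float64(7.9)]
top pose [ 0.4696 -0.2811 -0.2649] edge resid px [-0.69  0.68  0.29 -0.29] grad [np.float64(8.6), np.float64(7.1), np.float64(5.6), np.float64(7.9)]
top pose [0.4555 0.2761 0.2851] edge resid px [ 0.31 -0.31 -0.24  0.24] grad [np.float64(1.3), np.float64(8.1), np.float64(10.9), np.float64(6.5)]
top pose [0.4552 0.276  0.2851] edge resid px [ 0.25 -0.25] grad [np.float64(6.2), np.float64(7.2)]
scene pose [ 0.4562 -0.0529 -0.1514] edge resid px [ 0.    0.25 -0.21] grad [np.float64(5.7), np.float64(7.5), np.float64(7.5)]
scene pose [ 0.4652 -0.2857 -0.2657] edge resid px [-0.3   0.29  1.14 -1.09] grad [np.float64(12.5), np.float64(8.4), np.float64(11.9), np.float64(12.5)]
```

```bash
cat >> h.py <<'E'
from scipy.spatial.transform import Rotation as Ro
def go(*targets):
    """targets (x,y,z,yaw_of_tool_x) -> row numbers from current pose"""
    s=state();R0=Ro.from_quat(s['eef_rot']);p0=np.array(s['tcp_pos'])
    X=R0.as_matrix()[:,0];print('t',round(s['t'],2),'tcp',p0.round(4),'yaw',round(np.arctan2(X[1],X[0]),4),'w',round(s['gripper_width'],4),'F',np.round(s['wrist_force'],1),'j7',round(s['joint_pos'][6],2))
    for x,y,z,yaw in targets:
        best=None
        T=Ro.from_euler('z',yaw)*Ro.from_quat([1,0,0,0])
        rv=(R0.inv()*T).as_rotvec();d=R0.inv().apply(np.array([x,y,z])-p0)
        print((x,y,z,yaw),np.r_[d/.5,rv/(2*np.pi)].round(4).tolist(),'rows>=',int(max(np.ceil(np.linalg.norm(d)/.05),np.ceil(np.degrees(np.linalg.norm(rv))/8.59))))
E
python3 - <<'E'
from h import *
print(pix2world('top',[(250,131),(200,127),(300,137),(400,153)],0).round(3))
print(proj('top',[(.49,.12,0),(.5,.11,0),(.49,.115,.0)]))
go((.5,.2,.2,.38),(.4712,-.2817,.12,-.265))
E
```

```text
[[ 0.589  0.105  0.   ]
 [ 0.596  0.233  0.   ]
 [ 0.577 -0.022  0.   ]
 [ 0.542 -0.276  0.   ]]
[[241.81158335 168.43256095]
 [246.03358515 164.6838307 ]
 [243.81156727 168.4902903 ]]
t 0.1 tcp [0.2929 0.5798 0.2305] yaw 1.1029 w 0.0852 F [-0.1 -0.4  0.3] j7 -0.06
(0.5, 0.2, 0.2, 0.38) [-0.4911, 0.7122, 0.0618, 0.0001, 0.0002, 0.1151] rows>= 9
(0.4712, -0.2817, 0.12, -0.265) [-1.3767, 1.0952, 0.2231, 0.0002, 0.0002, 0.2177] rows>= 18
```

Call:
send_rows --pt "-0.4911 0.7122 0.0618 0 0 0.1151 1" --pt "-0.4911 0.7122 0.0618 0 0 0.1151 1" --pt "-0.4911 0.7122 0.0618 0 0 0.1151 1" --pt "-0.4911 0.7122 0.0618 0 0 0.1151 1" --pt "-0.4911 0.7122 0.0618 0 0 0.1151 1" --pt "-0.4911 0.7122 0.0618 0 0 0.1151 1" --pt "-0.4911 0.7122 0.0618 0 0 0.1151 1" --pt "-0.4911 0.7122 0.0618 0 0 0.1151 1" --pt "-0.4911 0.7122 0.0618 0 0 0.1151 1" --pt "-0.4911 0.7122 0.0618 0 0 0.1151 1" --pt "-0.4911 0.7122 0.0618 0 0 0.1151 1" --force 25

```text
t: 1.2
tcp_pos: [0.5, 0.1994, 0.1997]
eef_rot: [0.982, 0.188, -0.001, 0.001]
wrist_force: [0.0, 0.7, 0.5]
gripper_width: 0.0856
```

```bash
python3 - <<'E'
from h import *
go((.4712,-.2817,.10,-.265))
E
```

```text
t 1.2 tcp [0.5    0.1994 0.1997] yaw 0.3779 w 0.0856 F [0.  0.7 0.5] j7 -0.04
(0.4712, -0.2817, 0.1, -0.265) [-0.4083, 0.8729, 0.2009, 0.0002, 0.0002, 0.1023] rows>= 10
```

Call:
send_rows --pt "-0.4083 0.8729 0.2009 0 0 0.1023 1" --pt "-0.4083 0.8729 0.2009 0 0 0.1023 1" --pt "-0.4083 0.8729 0.2009 0 0 0.1023 1" --pt "-0.4083 0.8729 0.2009 0 0 0.1023 1" --pt "-0.4083 0.8729 0.2009 0 0 0.1023 1" --pt "-0.4083 0.8729 0.2009 0 0 0.1023 1" --pt "-0.4083 0.8729 0.2009 0 0 0.1023 1" --pt "-0.4083 0.8729 0.2009 0 0 0.1023 1" --pt "-0.4083 0.8729 0.2009 0 0 0.1023 1" --pt "-0.4083 0.8729 0.2009 0 0 0.1023 1" --pt "-0.4083 0.8729 0.2009 0 0 0.1023 1" --pt "-0.4083 0.8729 0.2009 0 0 0.1023 1"

```text
t: 2.4
tcp_pos: [0.4713, -0.2812, 0.0994]
eef_rot: [0.991, -0.132, -0.001, 0.001]
wrist_force: [0.3, -0.0, -0.3]
gripper_width: 0.085
```

```bash
python3 - <<'E'
from h import *
go((.4712,-.2817,.03,-.265),(.4712,-.2817,.004,-.265))
p,d=read_camera('top');cv2.imwrite('pics/t1.png',p);crop(p,340,120,130,120,5,'pics/t1c.png')
p,d=read_camera('scene');crop(p,340,180,130,120,5,'pics/s1c.png')
E
```

```text
t 2.4 tcp [ 0.4713 -0.2812  0.0994] yaw -0.2651 w 0.085 F [ 0.3 -0.  -0.3] j7 0.4
(0.4712, -0.2817, 0.03, -0.265) [0.0003, 0.0009, 0.1388, 0.0003, 0.0003, -0.0] rows>= 2
(0.4712, -0.2817, 0.004, -0.265) [0.0004, 0.0008, 0.1908, 0.0003, 0.0003, -0.0] rows>= 2
```

View pics/t1c.png

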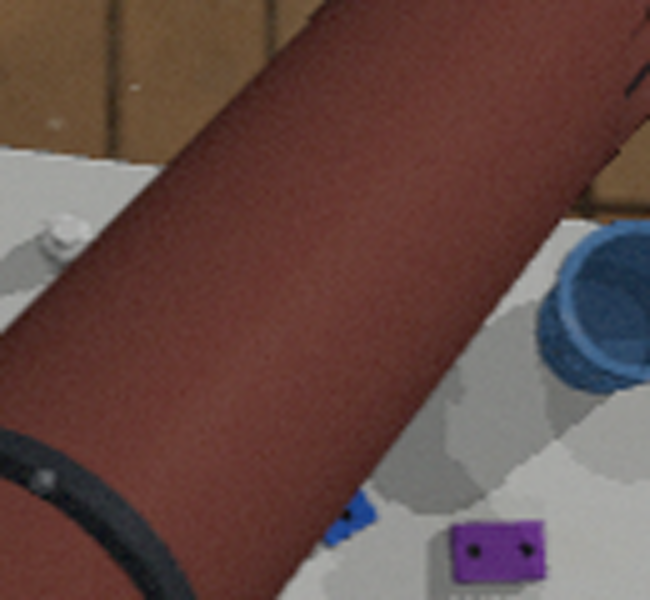

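View pics/s1c.png

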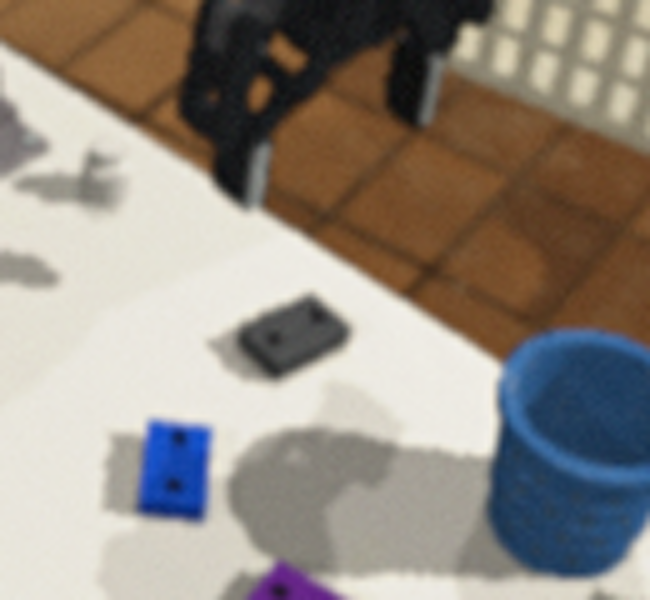

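The scene crop shows the open jaws above the dark plate at scene (399,247). The blue plate is at (375,274), clear of the fingers. Going down to centre the plate by its ends first.

Call:
send_rows --pt "0.0003 0.0009 0.1388 0.0003 0.0003 0 1" --pt "0.0003 0.0009 0.1388 0.0003 0.0003 0 1" --pt "0.0004 0.0008 0.1908 0.0003 0.0003 0 1" --pt "0.0004 0.0008 0.1908 0.0003 0.0003 0 1" --pt "0.0004 0.0008 0.1908 0.0003 0.0003 0 -1" --pt "0.0004 0.0008 0.1908 0.0003 0.0003 0 -1" --pt "0.0004 0.0008 0.1908 0.0003 0.0003 0 -1" --pt "0.0004 0.0008 0.1908 0.0003 0.0003 0 -1" --pt "0.0004 0.0008 0.1908 0.0003 0.0003 0 -1" --pt "0.0004 0.0008 0.1908 0.0003 0.0003 0 -1" --pt "0.0004 0.0008 0.1908 0.0003 0.0003 0 -1" --pt "0.0004 0.0008 0.1908 0.0003 0.0003 0 -1" --force 25

```text
t: 3.7
tcp_pos: [0.4733, -0.28, 0.006]
eef_rot: [0.991, -0.13, 0.002, -0.001]
wrist_force: [-2.1, 2.0, 7.9]
gripper_width: 0.0428
```

```bash
python3 - <<'E'
from h import *
go((.4712,-.2817,.04,-.265))
p,d=read_camera('scene');crop(p,340,180,130,120,5,'pics/s2c.png')
E
```

```text
t 3.7 tcp [ 0.4733 -0.28    0.006 ] yaw -0.2617 w 0.0428 F [-2.1  2.   7.9] j7 0.51
(0.4712, -0.2817, 0.04, -0.265) [-0.003, 0.0042, -0.068, -0.0003, -0.0005, 0.0005] rows>= 1
```

View pics/s2c.png

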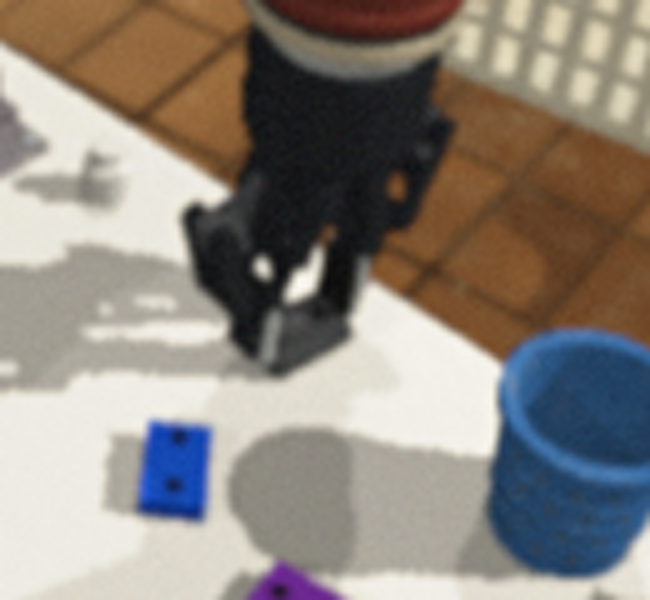

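Call:
send_rows --pt "-0.003 0.0042 0.0 0 0 0.0005 -1" --pt "-0.003 0.0042 0.0 0 0 0.0005 -1" --pt "-0.003 0.0042 0.0 0 0 0.0005 -1"

```text
t: 4.05
tcp_pos: [0.4712, -0.2817, 0.0062]
eef_rot: [0.991, -0.132, 0.002, -0.001]
wrist_force: [-0.5, 0.2, -1.2]
gripper_width: 0.0429
```

```bash
python3 - <<'E'
from h import *
go((.4712,-.2817,.04,-.265))
E
```

```text
t 4.05 tcp [ 0.4712 -0.2817  0.0062] yaw -0.2651 w 0.0429 F [-0.5  0.2 -1.2] j7 0.51
(0.4712, -0.2817, 0.04, -0.265) [0.0002, -0.0002, -0.0676, -0.0003, -0.0005, -0.0] rows>= 1
```

```bash
python3 - <<'E'
from h import *
go((.4712,-.2817,.0075,-.265),(.4712,-.2817,.05,-1.836))
E
```

```text
t 4.05 tcp [ 0.4712 -0.2817  0.0062] yaw -0.2651 w 0.0429 F [-0.5  0.2 -1.2] j7 0.51
(0.4712, -0.2817, 0.0075, -0.265) [-0.0, -0.0, -0.0026, -0.0003, -0.0005, -0.0] rows>= 1
(0.4712, -0.2817, 0.05, -1.836) [0.0002, -0.0002, -0.0876, -0.0007, -0.0002, 0.25] rows>= 11
```

Call:
send_rows --pt "0 0 0 0 0 0 0.6" --pt "0 0 0 0 0 0 0.6" --pt "0 0 0 0 0 0 0.6" --pt "0 0 -0.0876 0 0 0 1" --pt "0 0 -0.0876 0 0 0 1"

```text
t: 4.55
tcp_pos: [0.4731, -0.2836, 0.0538]
eef_rot: [0.991, -0.133, 0.004, -0.0]
wrist_force: [0.6, -0.6, 0.3]
gripper_width: 0.0852
```

```bash
python3 - <<'E'
from h import *
go((.4712,-.2817,.05,-1.836))
p,d=read_camera('scene');np.savez('pics/s3.npz',p=p,d=d);crop(p,340,180,130,120,5,'pics/s3c.png')
E
```

```text
t 4.55 tcp [ 0.4731 -0.2836  0.0538] yaw -0.2658 w 0.0852 F [ 0.6 -0.6  0.3] j7 0.46
(0.4712, -0.2817, 0.05, -1.836) [-0.0047, -0.0026, 0.0076, -0.0012, -0.0009, 0.2499] rows>= 11
```

View pics/s3c.png

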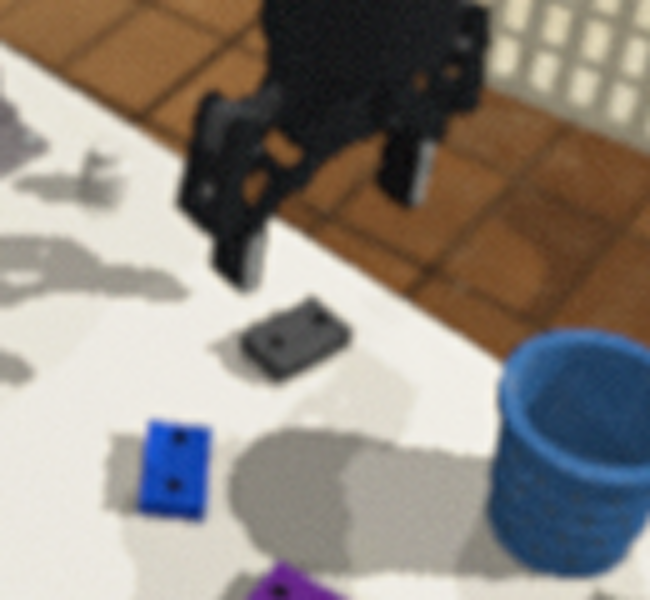

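Call:
send_rows --pt "-0.0047 -0.0026 0.0076 -0.0012 -0.0009 0.25 1" --pt "-0.0047 -0.0026 0.0076 -0.0012 -0.0009 0.25 1" --pt "-0.0047 -0.0026 0.0076 -0.0012 -0.0009 0.25 1" --pt "-0.0047 -0.0026 0.0076 -0.0012 -0.0009 0.25 1" --pt "-0.0047 -0.0026 0.0076 -0.0012 -0.0009 0.25 1" --pt "-0.0047 -0.0026 0.0076 -0.0012 -0.0009 0.25 1" --pt "-0.0047 -0.0026 0.0076 -0.0012 -0.0009 0.25 1" --pt "-0.0047 -0.0026 0.0076 -0.0012 -0.0009 0.25 1" --pt "-0.0047 -0.0026 0.0076 -0.0012 -0.0009 0.25 1" --pt "-0.0047 -0.0026 0.0076 -0.0012 -0.0009 0.25 1" --pt "-0.0047 -0.0026 0.0076 -0.0012 -0.0009 0.25 1" --pt "-0.0047 -0.0026 0.0076 -0.0012 -0.0009 0.25 1"

```text
t: 5.8
tcp_pos: [0.4703, -0.2806, 0.0477]
eef_rot: [-0.607, 0.795, 0.001, -0.001]
wrist_force: [1.1, 0.3, -0.5]
gripper_width: 0.0854
```

```bash
python3 - <<'E'
from h import *
go((.4712,-.2817,.008,-1.836))
E
```

```text
t 5.8 tcp [ 0.4703 -0.2806  0.0477] yaw -1.8368 w 0.0854 F [ 1.1  0.3 -0.5] j7 -0.9
(0.4712, -0.2817, 0.008, -1.836) [0.0017, -0.0024, 0.0793, 0.0004, -0.0, -0.0001] rows>= 1
```

Call:
send_rows --pt "0.0017 -0.0024 0.04 0.0004 0 -0.0001 1" --pt "0.0017 -0.0024 0.0793 0.0004 0 -0.0001 1" --pt "0.0017 -0.0024 0.0793 0.0004 0 -0.0001 1" --pt "0.0017 -0.0024 0.0793 0.0004 0 -0.0001 1" --pt "0.0017 -0.0024 0.0793 0.0004 0 -0.0001 1"

```text
t: 6.3
tcp_pos: [0.4716, -0.2822, 0.0089]
eef_rot: [-0.608, 0.794, -0.001, 0.0]
wrist_force: [0.7, 1.0, 0.9]
gripper_width: 0.0854
```

```bash
python3 - <<'E'
from h import *
go((.4712,-.2817,.008,-1.836))
E
```

```text
t 6.3 tcp [ 0.4716 -0.2822  0.0089] yaw -1.8355 w 0.0854 F [0.7 1.  0.9] j7 -0.85
(0.4712, -0.2817, 0.008, -1.836) [-0.0007, 0.0009, 0.0017, -0.0002, -0.0, 0.0001] rows>= 1
```

Call:
send_rows --pt "-0.0007 0.0009 0.001 -0.0002 0 0.0001 1" --pt "-0.0007 0.0009 0.001 -0.0002 0 0.0001 -1" --pt "-0.0007 0.0009 0.001 -0.0002 0 0.0001 -1" --pt "-0.0007 0.0009 0.001 -0.0002 0 0.0001 -1" --pt "-0.0007 0.0009 0.001 -0.0002 0 0.0001 -1" --pt "-0.0007 0.0009 0.001 -0.0002 0 0.0001 -1" --pt "-0.0007 0.0009 0.001 -0.0002 0 0.0001 -1" --pt "-0.0007 0.0009 0.001 -0.0002 0 0.0001 -1" --pt "-0.0007 0.0009 0.001 -0.0002 0 0.0001 -1" --pt "-0.0007 0.0009 0.001 -0.0002 0 0.0001 -1" --force 30

```text
t: 7.3
tcp_pos: [0.4713, -0.2817, 0.0086]
eef_rot: [-0.607, 0.794, -0.0, 0.0]
wrist_force: [-2.0, 1.2, 4.9]
gripper_width: 0.0269
```

```bash
python3 - <<'E'
from h import *
go((.4712,-.2817,.06,-1.836))
p,d=read_camera('scene');crop(p,340,180,130,120,5,'pics/s4c.png')
E
```

```text
t 7.3 tcp [ 0.4713 -0.2817  0.0086] yaw -1.8361 w 0.0269 F [-2.   1.2  4.9] j7 -0.86
(0.4712, -0.2817, 0.06, -1.836) [0.0, 0.0003, -0.1028, -0.0, -0.0, -0.0] rows>= 2
```

View pics/s4c.png

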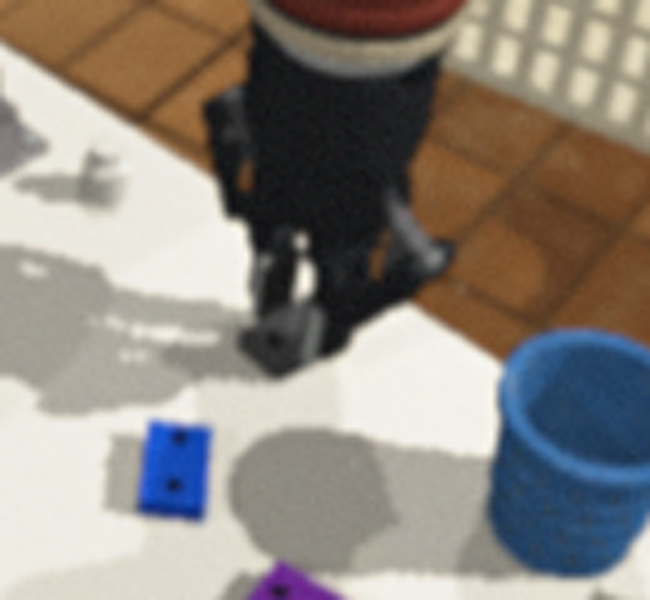

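```bash
python3 - <<'E'
from edge import *
s=np.load('pics/scene0.npz')['p'];s3=np.load('pics/s3.npz')['p']
for im in (s,s3):
  for zf in (.012,.006):
    efit('scene',im,box(.044,.028,.012,zf),(.467,-.2847,-.265),3)
E
```

```text
scene pose [ 0.4631 -0.2852 -0.2644] edge resid px [-1.04  0.99  1.15 -1.09] grad [np.float64(12.6), np.float64(7.8), np.float64(11.9), np.float64(12.6)]
scene pose [ 0.4651 -0.286  -0.2652] edge resid px [-0.31  0.29  1.13 -1.08] grad [np.float64(12.5), np.float64(8.4), np.float64(11.9), np.float64(12.5)]
scene pose [ 0.4619 -0.2873 -0.2649] edge resid px [-1.04  0.99  1.01 -0.96] grad [np.float64(14.1), np.float64(8.9), np.float64(13.0), np.float64(13.6)]
scene pose [ 0.4639 -0.2877 -0.2658] edge resid px [-0.3   0.29  1.   -0.96] grad [np.float64(14.0), np.float64(9.4), np.float64(13.0), np.float64(13.5)]
```

Call:
send_rows --pt "0 0 -0.1028 0 0 0 -1" --pt "0 0 -0.1028 0 0 0 -1" --pt "0 0 -0.1028 0 0 0 -1"

```text
t: 7.65
tcp_pos: [0.4719, -0.2818, 0.0606]
eef_rot: [-0.607, 0.794, -0.001, 0.001]
wrist_force: [0.5, 0.0, -2.0]
gripper_width: 0.0264
```

```bash
python3 - <<'E'
from h import *
go((.4617,-.0475,.085,-1.7218),(.4712,-.2817,.1,-1.836))
p,d=read_camera('scene');crop(p,340,180,130,120,5,'pics/s5c.png')
E
```

```text
t 7.65 tcp [ 0.4719 -0.2818  0.0606] yaw -1.8359 w 0.0264 F [ 0.5  0.  -2. ] j7 -0.91
(0.4617, -0.0475, 0.085, -1.7218) [-0.4469, 0.1423, -0.049, -0.0003, 0.0, -0.0182] rows>= 5
(0.4712, -0.2817, 0.1, -1.836) [0.0002, 0.0012, -0.0788, -0.0003, 0.0, 0.0] rows>= 1
```

View pics/s5c.png

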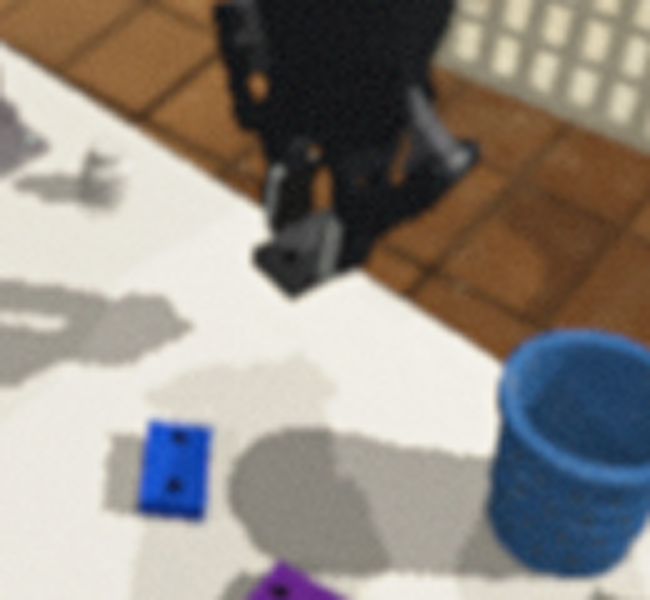

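Plate is held level by its long sides. Going over the nest.

Call:
send_rows --pt "0 0 -0.0788 0 0 0 -1" --pt "-0.4469 0.1423 -0.0588 0 0 -0.0182 -1" --pt "-0.4469 0.1423 -0.0588 0 0 -0.0182 -1" --pt "-0.4469 0.1423 -0.0588 0 0 -0.0182 -1" --pt "-0.4469 0.1423 -0.049 0 0 -0.0182 -1" --pt "-0.4469 0.1423 -0.049 0 0 -0.0182 -1" --pt "-0.4469 0.1423 -0.049 0 0 -0.0182 -1" --pt "-0.4469 0.1423 -0.049 0 0 -0.0182 -1" --pt "-0.4469 0.1423 -0.049 0 0 -0.0182 -1" --pt "-0.4469 0.1423 -0.049 0 0 -0.0182 -1"

```text
t: 8.7
tcp_pos: [0.461, -0.0485, 0.0841]
eef_rot: [-0.651, 0.759, -0.0, 0.0]
wrist_force: [0.4, 0.6, -1.9]
gripper_width: 0.0267
```

```bash
python3 - <<'E'
from h import *
go((.4617,-.0475,.06,-1.7218))
p,d=read_camera('scene');np.savez('pics/s6.npz',p=p,d=d);crop(p,265,140,100,90,6,'pics/s6c.png')
p,d=read_camera('top');crop(p,260,130,110,90,6,'pics/t6c.png')
E
```

```text
t 8.7 tcp [ 0.461  -0.0485  0.0841] yaw -1.724 w 0.0267 F [ 0.4  0.6 -1.9] j7 -1.41
(0.4617, -0.0475, 0.06, -1.7218) [-0.0023, -0.0011, 0.0483, -0.0, -0.0, -0.0004] rows>= 1
```

View pics/s6c.png

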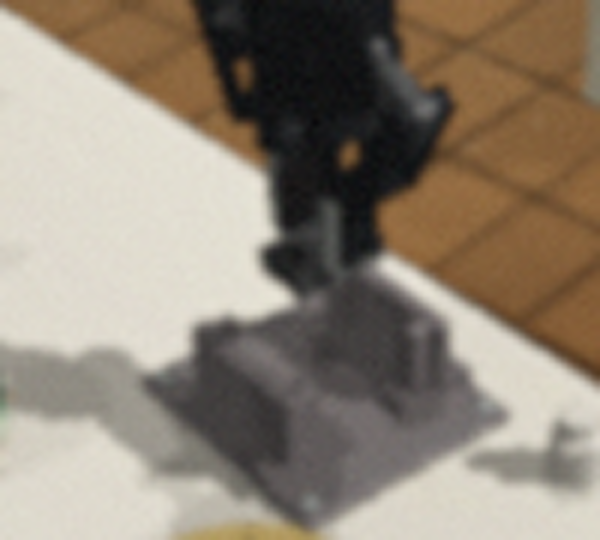

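View pics/t6c.png

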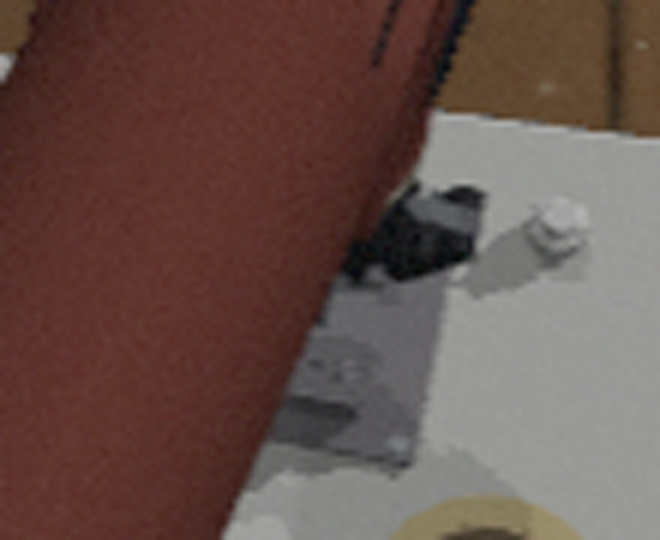

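```bash
python3 - <<'E'
from h import *
x,y,yaw=.461,-.0485,-1.724+np.pi/2
zb=.0841-.0086
c,s=np.cos(yaw),np.sin(yaw)
for dz in(0,.012):
  for a,b in((-1,1),(-1,-1),(1,-1)):
    X=[x+a*.022*c-b*.014*s,y+a*.022*s+b*.014*c,zb+dz]
    u=proj('scene',[X])[0];print(dz,a,b,((u-[265,140])*6).round(0))
# nest predicted: end wall tops with tray (.4617,-.0475,-.151)
x,y,yaw=.4617,-.0475,-.151;c,s=np.cos(yaw),np.sin(yaw)
for nm,a,b,z in (('wall- outer',-.0435,.034,.044),('w-',-.0435,-.034,.044),('w+out',.0435,.034,.044),('w+',.0435,-.034,.044),('base',-.055,-.06,.006),('base',.055,-.06,.006),('base',-.055,.06,.006)):
    u=proj('scene',[[x+a*c-b*s,y+a*s+b*c,z]])[0];print(nm,((u-[265,140])*6).round(0))
E
```

```text
0 -1 1 [255. 261.]
0 -1 -1 [298. 293.]
0 1 -1 [382. 250.]
0.012 -1 1 [254. 237.]
0.012 -1 -1 [297. 269.]
0.012 1 -1 [382. 226.]
wall- outer [187. 318.]
w- [289. 399.]
w+out [348. 236.]
w+ [452. 310.]
base [310. 516.]
base [512. 398.]
base [136. 369.]
```

```bash
python3 - <<'E'
from h import *
p=np.load('pics/s6.npz')['p']
q=cv2.convertScaleAbs(p[172:202,300:340],alpha=1.6,beta=10)
cv2.imwrite('pics/s6d.png',cv2.resize(q,None,fx=18,fy=18,interpolation=cv2.INTER_CUBIC))
E
```

```text
(no output)
```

View pics/s6d.png

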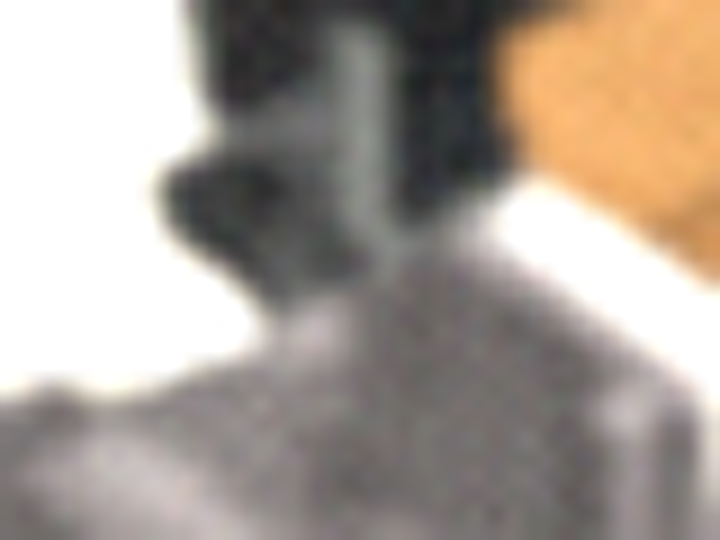

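```bash
python3 - <<'E'
from h import *
def corners(x,y,yaw,zb):
  c,s=np.cos(yaw),np.sin(yaw)
  for dz in(0,.012):
    for a,b in((-1,1),(-1,-1)):
      X=[x+a*.022*c-b*.014*s,y+a*.022*s+b*.014*c,zb+dz]
      u=proj('scene',[X])[0];print(dz,a,b,((u-[340,180])*5+2).round(0))
corners(.4719,-.2818,-.265,.052)
print('on table');corners(.4712,-.2817,-.265,0)
E
```

```text
0 -1 1 [248. 259.]
0 -1 -1 [291. 298.]
0.012 -1 1 [251. 239.]
0.012 -1 -1 [295. 278.]
on table
0 -1 1 [235. 342.]
0 -1 -1 [276. 380.]
0.012 -1 1 [238. 323.]
0.012 -1 -1 [279. 362.]
```

```bash
python3 - <<'E'
from edge import *
def box2(lx,ly,z):
    a,b=lx/2,ly/2
    return [([a,-b,z],[a,b,z],1),([-a,-b,0],[-a,b,0],1),([-a,b,z],[a,b,z],1),([-a,-b,0],[a,-b,0],1)]
s=np.load('pics/scene0.npz')['p'];s3=np.load('pics/s3.npz')['p']
for im in (s,s3): efit('scene',im,box2(.044,.028,.012),(.471,-.2817,-.265),3)
b=box2(.11,.12,.006)
efit('scene',s,b[1:],(.4617,-.0475,-.151),3)
efit('scene',s,[b[0]]+b[2:],(.4617,-.0475,-.151),3)
s6=np.load('pics/s6.npz')['p'];efit('scene',s6,b[1:2]+b[3:],(.4617,-.0475,-.151),3)
c=calibration('top');print(-np.array(c['R']).T@c['t'])
E
```

```text
scene pose [ 0.4682 -0.2828 -0.2654] edge resid px [ 0.46 -0.44 -0.26  0.25] grad [np.float64(12.7), np.float64(8.3), np.float64(12.0), np.float64(12.7)]
scene pose [ 0.467  -0.2847 -0.2664] edge resid px [ 0.46 -0.44 -0.48  0.46] grad [np.float64(14.1), np.float64(9.3), np.float64(13.0), np.float64(13.8)]
scene pose [ 0.4568 -0.0499 -0.1506] edge resid px [-0.   -0.54  0.45] grad [np.float64(5.6), np.float64(7.5), np.float64(7.5)]
scene pose [ 0.475 -0.053 -0.156] edge resid px [-0.   -0.44  0.37] grad [np.float64(5.3), np.float64(7.0), np.float64(7.1)]
scene pose [ 0.4583 -0.0486 -0.1501] edge resid px [ 0. -0.] grad [np.float64(5.3), np.float64(7.6)]
[ 0.16247915 -0.05686078  1.22423139]
```

```bash
python3 - <<'E'
from h import *
go((.4613,-.0477,.035,-1.7218),(.4613,-.0477,.022,-1.7218))
E
```

```text
t 8.8 tcp [ 0.4611 -0.0484  0.0842] yaw -1.724 w 0.0264 F [-0.4 -0.6 -1.4] j7 -1.41
(0.4613, -0.0477, 0.035, -1.7218) [-0.0014, -0.0002, 0.0985, -0.0001, 0.0, -0.0004] rows>= 1
(0.4613, -0.0477, 0.022, -1.7218) [-0.0014, -0.0002, 0.1245, -0.0001, 0.0, -0.0004] rows>= 2
```

Call:
send_rows --pt "-0.0014 -0.0002 0.03 0 0 -0.0004 -1" --pt "-0.0014 -0.0002 0.06 0 0 -0.0004 -1" --pt "-0.0014 -0.0002 0.09 0 0 -0.0004 -1" --pt "-0.0014 -0.0002 0.12 0 0 -0.0004 -1" --pt "-0.0014 -0.0002 0.1225 0 0 -0.0004 -1" --pt "-0.0014 -0.0002 0.1225 0 0 -0.0004 -1" --pt "-0.0014 -0.0002 0.1225 0 0 -0.0004 -1" --pt "-0.0014 -0.0002 0.1225 0 0 -0.0004 -1"

```text
t: 9.6
tcp_pos: [0.4618, -0.0478, 0.0236]
eef_rot: [-0.652, 0.758, -0.0, 0.001]
wrist_force: [0.5, 0.4, -0.6]
gripper_width: 0.0262
```

```bash
python3 - <<'E'
from h import *
go((.4613,-.0477,.0175,-1.7218),(.4613,-.0477,.015,-1.7218))
p,d=read_camera('scene');crop(p,280,165,75,65,10,'pics/s7c.png')
E
```

```text
t 9.6 tcp [ 0.4618 -0.0478  0.0236] yaw -1.7215 w 0.0262 F [ 0.5  0.4 -0.6] j7 -1.29
(0.4613, -0.0477, 0.0175, -1.7218) [0.0, 0.001, 0.0122, -0.0002, 0.0001, 0.0] rows>= 1
(0.4613, -0.0477, 0.015, -1.7218) [0.0, 0.001, 0.0172, -0.0002, 0.0001, 0.0] rows>= 1
```

View pics/s7c.png

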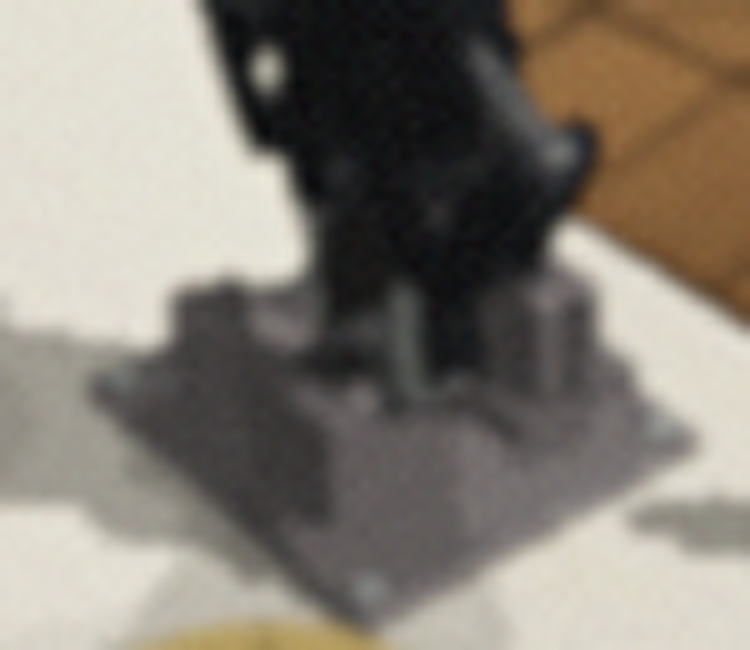

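Call:
send_rows --pt "0 0.0005 0.006 0 0 0 -1" --pt "0 0.0005 0.01 0 0 0 -1" --pt "0 0.0005 0.014 0 0 0 -1" --pt "0 0.0005 0.018 0 0 0 -1" --pt "0 0.0005 0.018 0 0 0 -1" --pt "0 0.0005 0.018 0 0 0 -1" --pt "0 0.0005 0.018 0 0 0 -1"

```text
t: 10.35
tcp_pos: [0.4615, -0.0475, 0.0146]
eef_rot: [-0.652, 0.758, -0.0, 0.001]
wrist_force: [-1.7, 1.6, 4.1]
gripper_width: 0.026
```

Call:
send_rows --pt "0 0 0 0 0 0 0.2" --pt "0 0 0 0 0 0 0.2" --pt "0 0 0 0 0 0 0.2" --pt "0 0 0 0 0 0 0.2" --pt "0 0 -0.06 0 0 0 0.2" --pt "0 0 -0.12 0 0 0 0.2" --pt "0 0 -0.24 0 0 0 1" --pt "0 0 -0.24 0 0 0 1" --pt "0 0 -0.24 0 0 0 1"

```text
t: 11.25
tcp_pos: [0.4634, -0.0476, 0.1371]
eef_rot: [-0.652, 0.759, 0.001, 0.005]
wrist_force: [0.8, 0.6, 0.5]
gripper_width: 0.0853
```

```bash
python3 - <<'E'
from h import *
go((.5,.15,.2,-1.3),(.4555,.276,.12,.285))
p,d=read_camera('scene');crop(p,280,165,75,65,10,'pics/s8c.png')
E
```

```text
t 11.25 tcp [ 0.4634 -0.0476  0.1371] yaw -1.7222 w 0.0853 F [0.8 0.6 0.5] j7 -1.72
(0.5, 0.15, 0.2, -1.3) [-0.403, -0.0133, -0.1219, -0.0011, 0.0013, -0.0672] rows>= 5
(0.4555, 0.276, 0.12, 0.285) [-0.6371, 0.1135, 0.0397, -0.0021, 0.0001, -0.3195] rows>= 14
```

View pics/s8c.png

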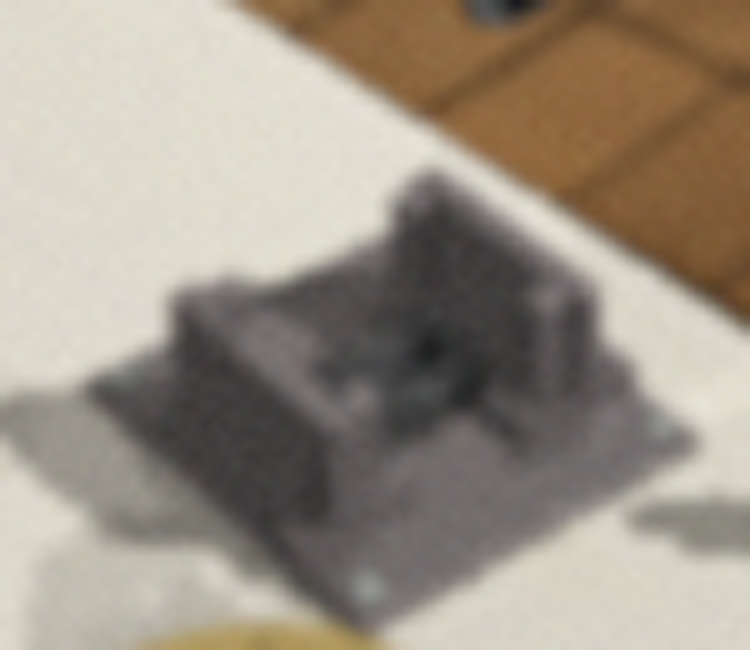

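Call:
send_rows --pt "-0.403 -0.0133 -0.1219 0 0 -0.0672 1" --pt "-0.403 -0.0133 -0.1219 0 0 -0.0672 1" --pt "-0.403 -0.0133 -0.1219 0 0 -0.0672 1" --pt "-0.403 -0.0133 -0.1219 0 0 -0.0672 1" --pt "-0.6371 0.1135 0.0397 0 0 -0.3195 1" --pt "-0.6371 0.1135 0.0397 0 0 -0.3195 1" --pt "-0.6371 0.1135 0.0397 0 0 -0.3195 1" --pt "-0.6371 0.1135 0.0397 0 0 -0.3195 1" --pt "-0.6371 0.1135 0.0397 0 0 -0.3195 1" --pt "-0.6371 0.1135 0.0397 0 0 -0.3195 1" --pt "-0.6371 0.1135 0.0397 0 0 -0.3195 1" --pt "-0.6371 0.1135 0.0397 0 0 -0.3195 1"

```text
t: 12.5
tcp_pos: [0.4528, 0.2766, 0.1153]
eef_rot: [0.999, -0.046, 0.001, -0.002]
wrist_force: [-0.0, 0.1, 0.0]
gripper_width: 0.0851
```

```bash
python3 - <<'E'
from edge import *
go((.4555,.276,.10,.285))
p,d=read_camera('top');cv2.imwrite('pics/t9.png',p);np.savez('pics/t9.npz',p=p,d=d)
crop(p,270,145,100,70,8,'pics/t9c.png')
efit('top',p,box(.11,.12,.006,0),(.4609,-.0477,-.151))
E
```

```text
t 12.5 tcp [0.4528 0.2766 0.1153] yaw -0.0916 w 0.0851 F [-0.   0.1  0. ] j7 -0.53
(0.4555, 0.276, 0.1, 0.285) [0.0054, 0.0008, 0.0306, -0.0007, -0.0003, -0.0599] rows>= 3
top pose [ 0.4612 -0.0474 -0.151 ] edge resid px [-0.41  0.39  0.3  -0.3 ] grad [np.float64(5.6), np.float64(4.4), np.float64(4.2), np.float64(5.1)]
```

View pics/t9c.png

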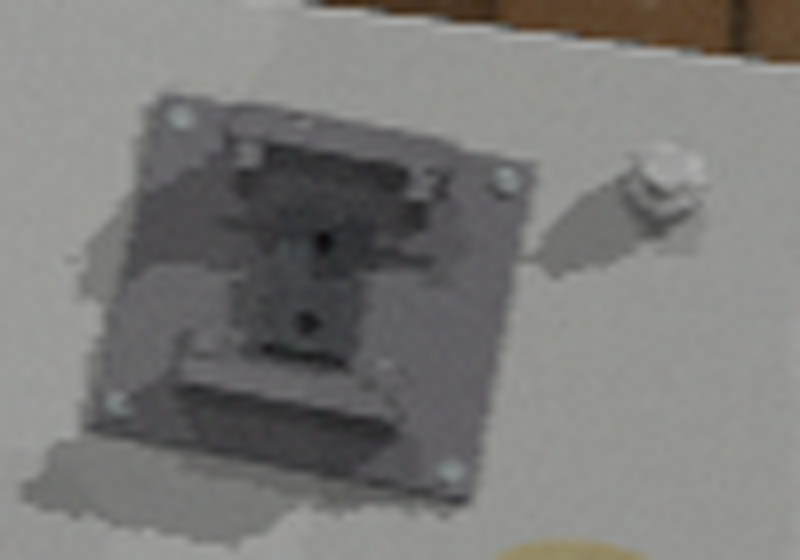

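```bash
python3 - <<'E'
from h import *
P=lambda l:[((a+.5)/8-.5+270,(b+.5)/8-.5+145) for a,b in l]
h=pix2world('top',P([(323,241),(308,321)]),.018);print(h.round(4),h.mean(0).round(4),np.arctan2(*(h[0]-h[1])[[1,0]]))
d=np.load('pics/t9.npz')['d'];c=calibration('top');R=np.array(c['R']);t=np.array(c['t'])
def hz(u,v):
    # height from depth
    X=pix2world('top',[(u,v)],0.)[0];o=-R.T@t;zc=(R@X+t)[2];q=o+(X-o)*d[v,u]/zc;return q[2]
for nm,cs in (('plate',[(308,178),(309,180),(311,178),(305,181),(313,182),(308,183)]),('base R',[(325,180),(326,185),(324,190),(322,195)]),('base L',[(288,190),(290,185),(287,195)]),('table',[(340,190),(280,205),(345,185)]),('wall',[(305,193),(300,193)])):
    print(nm,[round(hz(*q)*1000,1) for q in cs])
E
```

```text
[[ 0.4743 -0.0506  0.018 ]
 [ 0.449  -0.0467  0.018 ]] [ 0.4617 -0.0486  0.018 ] -0.1503281240956039
plate [np.float64(22.0), np.float64(17.5), np.float64(22.2), np.float64(19.9), np.float64(14.5), np.float64(16.5)]
base R [np.float64(4.2), np.float64(5.7), np.float64(7.5), np.float64(5.6)]
base L [np.float64(3.8), np.float64(6.1), np.float64(5.2)]
table [np.float64(-4.4), np.float64(-4.6), np.float64(-3.6)]
wall [np.float64(46.5), np.float64(46.2)]
```

Call:
send_rows --pt "0.0054 0.0008 0.0306 -0.0007 -0.0003 -0.0599 1" --pt "0.0054 0.0008 0.0306 -0.0007 -0.0003 -0.0599 1" --pt "0.0054 0.0008 0.0306 -0.0007 -0.0003 -0.0599 1" --pt "0.0054 0.0008 0.0306 -0.0007 -0.0003 -0.0599 1" --pt "0.0054 0.0008 0.0306 -0.0007 -0.0003 -0.0599 1" --pt "0.0054 0.0008 0.0306 -0.0007 -0.0003 -0.0599 1"

```text
t: 13.15
tcp_pos: [0.4553, 0.2756, 0.0993]
eef_rot: [0.989, 0.145, -0.001, 0.001]
wrist_force: [0.3, -1.4, -0.5]
gripper_width: 0.0856
```

```bash
python3 - <<'E'
from h import *
go((.4555,.276,.05,.285),(.4555,.276,.010,.285))
p,d=read_camera('scene');crop(p,190,110,100,90,7,'pics/s10c.png')
d=np.load('pics/t9.npz')['d'];c=calibration('top');R=np.array(c['R']);t=np.array(c['t']);o=-R.T@t
v,u=np.mgrid[173:188,302:315].reshape(2,-1);X=pix2world('top',np.c_[u,v],0.);zc=(X@R.T+t)[:,2];q=o+(X-o)*(d[v,u]/zc)[:,None]
cy,sy=np.cos(-.151),np.sin(-.151);r=q[:,:2]-[.4613,-.0477];x=r@[cy,sy];y=r@[-sy,cy]
for a,b in((-.02,-.01),(-.01,0),(0,.01),(.01,.02)):
  for e,f in((-.012,0),(0,.012)):
    m=(x>a)&(x<b)&(y>e)&(y<f);print((a,e),m.sum(),np.median(q[m,2]).round(4))
E
```

```text
t 13.15 tcp [0.4553 0.2756 0.0993] yaw 0.2906 w 0.0856 F [ 0.3 -1.4 -0.5] j7 -0.14
(0.4555, 0.276, 0.05, 0.285) [0.0007, -0.0007, 0.0986, 0.0001, 0.0002, 0.0009] rows>= 1
(0.4555, 0.276, 0.01, 0.285) [0.0008, -0.0007, 0.1786, 0.0001, 0.0002, 0.0009] rows>= 2
(-0.02, -0.012) 16 0.0188
(-0.02, 0) 19 0.0174
(-0.01, -0.012) 19 0.0176
(-0.01, 0) 21 0.0171
(0, -0.012) 18 0.0185
(0, 0) 18 0.0182
(0.01, -0.012) 20 0.0187
(0.01, 0) 15 0.0178
```

View pics/s10c.png

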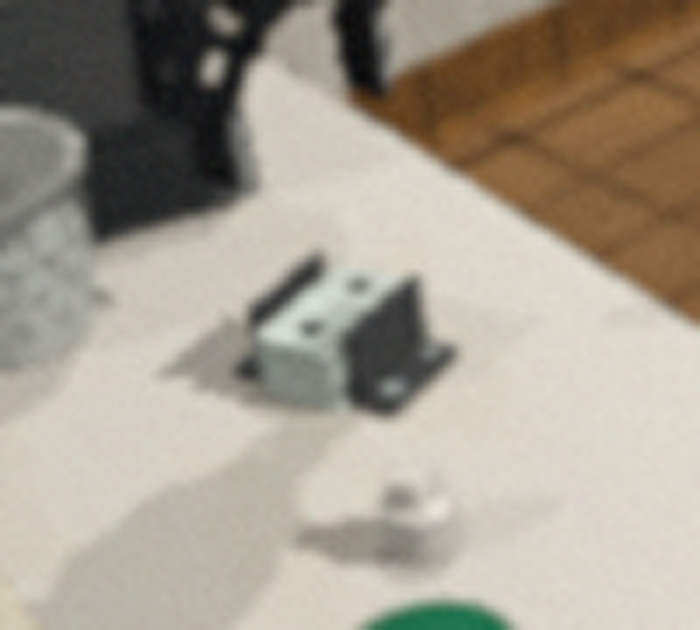

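Call:
send_rows --pt "0.0007 -0.0007 0.0986 0.0001 0.0002 0.0009 1" --pt "0.0007 -0.0007 0.0986 0.0001 0.0002 0.0009 1" --pt "0.0007 -0.0007 0.14 0.0001 0.0002 0.0009 1" --pt "0.0007 -0.0007 0.1726 0.0001 0.0002 0.0009 1" --pt "0.0007 -0.0007 0.1726 0.0001 0.0002 0.0009 1" --pt "0.0007 -0.0007 0.1726 0.0001 0.0002 0.0009 1" --pt "0.0007 -0.0007 0.1726 0.0001 0.0002 0.0009 -1" --pt "0.0007 -0.0007 0.1726 0.0001 0.0002 0.0009 -1" --pt "0.0007 -0.0007 0.1726 0.0001 0.0002 0.0009 -1" --pt "0.0007 -0.0007 0.1726 0.0001 0.0002 0.0009 -1" --pt "0.0007 -0.0007 0.1726 0.0001 0.0002 0.0009 -1" --pt "0.0007 -0.0007 0.1726 0.0001 0.0002 0.0009 -1" --force 30

```text
t: 14.4
tcp_pos: [0.4569, 0.277, 0.0148]
eef_rot: [0.99, 0.142, 0.001, -0.001]
wrist_force: [0.2, -0.8, 7.4]
gripper_width: 0.0633
```

```bash
python3 - <<'E'
from h import *
s=state()
X=s['tcp_pos'];go((X[0],X[1],X[2]+.06,.285),(.4555,.276,.013,.285))
p,d=read_camera('scene');crop(p,190,110,100,90,7,'pics/s11c.png')
E
```

```text
t 14.4 tcp [0.4569 0.277  0.0148] yaw 0.2856 w 0.0633 F [ 0.2 -0.8  7.4] j7 -0.05
(np.float64(0.4568842579884492), np.float64(0.2769900162495619), np.float64(0.07483408494515636), 0.285) [0.0004, -0.0002, -0.12, -0.0002, -0.0005, 0.0001] rows>= 2
(0.4555, 0.276, 0.013, 0.285) [-0.0032, 0.0011, 0.0037, -0.0002, -0.0005, 0.0001] rows>= 1
```

View pics/s11c.png

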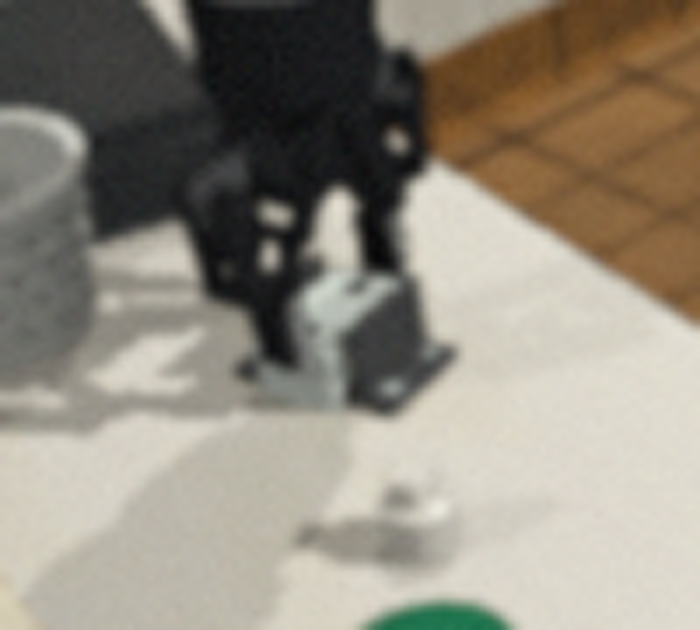

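Call:
send_rows --pt "0.0002 0 -0.03 0 0 0 -1" --pt "0.0002 0 -0.06 0 0 0 -1" --pt "0.0002 0 -0.13 0 0 0 -1" --pt "0.0002 0 -0.15 0 0 0 -1" --pt "0.0002 0 -0.15 0 0 0 -1"

```text
t: 14.95
tcp_pos: [0.4575, 0.2777, 0.092]
eef_rot: [0.99, 0.142, 0.003, -0.002]
wrist_force: [0.1, -0.9, -1.7]
gripper_width: 0.0628
```

```bash
python3 - <<'E'
from h import *
go((.5,.115,.08,0),(.5,.115,.04,0))
p,d=read_camera('scene');crop(p,190,80,120,100,6,'pics/s12c.png')
E
```

```text
t 14.95 tcp [0.4575 0.2777 0.092 ] yaw 0.2859 w 0.0628 F [ 0.1 -0.9 -1.7] j7 -0.14
(0.5, 0.115, 0.08, 0) [-0.0104, 0.3362, 0.0225, -0.0008, -0.0008, 0.0455] rows>= 4
(0.5, 0.115, 0.04, 0) [-0.0109, 0.3366, 0.1025, -0.0008, -0.0008, 0.0455] rows>= 4
```

View pics/s12c.png

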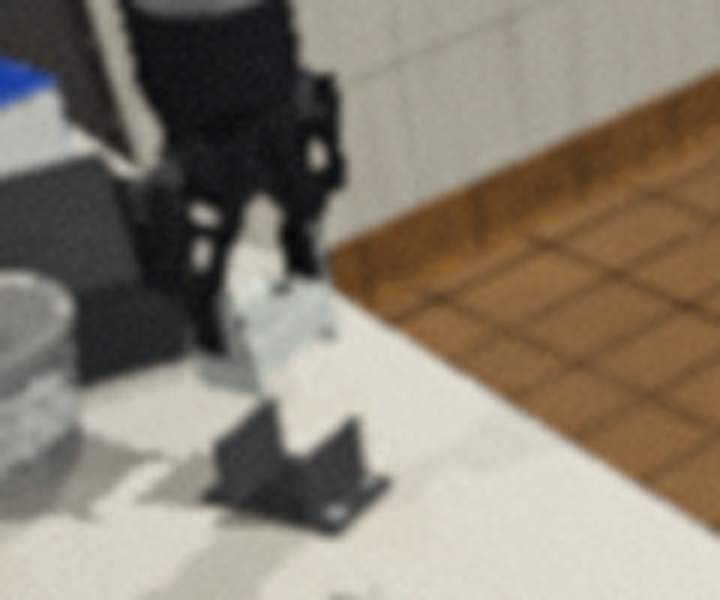

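Bridge is held by its ends clear of the cradle. Carrying it to the free spot at (0.50, 0.115).

Call:
send_rows --pt "-0.0104 0.3362 0.0225 -0.0008 -0.0008 0.0455 -1" --pt "-0.0104 0.3362 0.0225 -0.0008 -0.0008 0.0455 -1" --pt "-0.0104 0.3362 0.0225 -0.0008 -0.0008 0.0455 -1" --pt "-0.0104 0.3362 0.0225 -0.0008 -0.0008 0.0455 -1" --pt "-0.0104 0.3362 0.0225 -0.0008 -0.0008 0.0455 -1" --pt "-0.0104 0.3362 0.0625 -0.0008 -0.0008 0.0455 -1" --pt "-0.0109 0.3366 0.1025 -0.0008 -0.0008 0.0455 -1" --pt "-0.0109 0.3366 0.1025 -0.0008 -0.0008 0.0455 -1" --pt "-0.0109 0.3366 0.1025 -0.0008 -0.0008 0.0455 -1" --pt "-0.0109 0.3366 0.1025 -0.0008 -0.0008 0.0455 -1"

```text
t: 16.0
tcp_pos: [0.4994, 0.1151, 0.0393]
eef_rot: [1.0, 0.0, -0.0, 0.001]
wrist_force: [0.2, -0.4, -0.2]
gripper_width: 0.0632
```

```bash
python3 - <<'E'
from h import *
go((.5,.115,.0095,0),(.5,.115,.013,0))
p,d=read_camera('scene');crop(p,210,100,120,100,6,'pics/s13c.png')
E
```

```text
t 16.0 tcp [0.4994 0.1151 0.0393] yaw 0.0009 w 0.0632 F [ 0.2 -0.4 -0.2] j7 -0.02
(0.5, 0.115, 0.0095, 0) [0.0011, 0.0001, 0.0597, 0.0002, 0.0001, 0.0001] rows>= 1
(0.5, 0.115, 0.013, 0) [0.0011, 0.0001, 0.0527, 0.0002, 0.0001, 0.0001] rows>= 1
```

View pics/s13c.png

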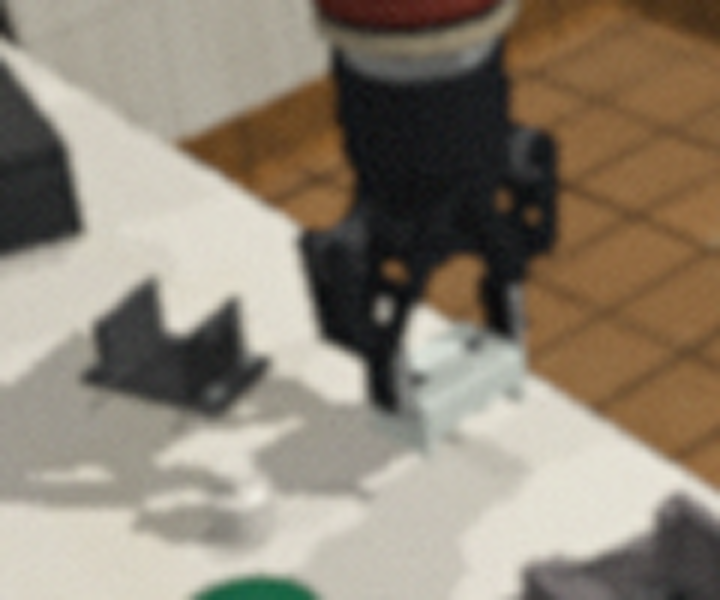

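Call:
send_rows --pt "0.0011 0.0001 0.03 0.0002 0.0001 0.0001 -1" --pt "0.0011 0.0001 0.048 0.0002 0.0001 0.0001 -1" --pt "0.0011 0.0001 0.055 0.0002 0.0001 0.0001 -1" --pt "0.0011 0.0001 0.0605 0.0002 0.0001 0.0001 -1" --pt "0.0011 0.0001 0.0605 0.0002 0.0001 0.0001 -1" --pt "0.0011 0.0001 0.0605 0.0002 0.0001 0.0001 -1" --pt "0.0011 0.0001 0.0605 0.0002 0.0001 0.0001 -1"

```text
t: 16.75
tcp_pos: [0.501, 0.1157, 0.011]
eef_rot: [1.0, -0.0, 0.0, -0.001]
wrist_force: [-11.5, -0.7, 37.5]
gripper_width: 0.063
```

Call:
send_rows --pt "0 0 -0.003 0 0 0 -1" --pt "0 0 -0.003 0 0 0 -1"

```text
t: 16.95
tcp_pos: [0.5011, 0.1156, 0.0122]
eef_rot: [1.0, -0.0, 0.0, -0.001]
wrist_force: [0.8, -0.1, -1.2]
gripper_width: 0.0631
```

```bash
python3 - <<'E'
from h import *
go((.5,.115,.0115,0))
p,d=read_camera('scene');crop(p,240,120,80,70,9,'pics/s14c.png')
E
```

```text
t 16.95 tcp [0.5011 0.1156 0.0122] yaw -0.0003 w 0.0631 F [ 0.8 -0.1 -1.2] j7 0.03
(0.5, 0.115, 0.0115, 0) [-0.0022, 0.0012, 0.0015, -0.0005, -0.0001, -0.0001] rows>= 1
```

View pics/s14c.png

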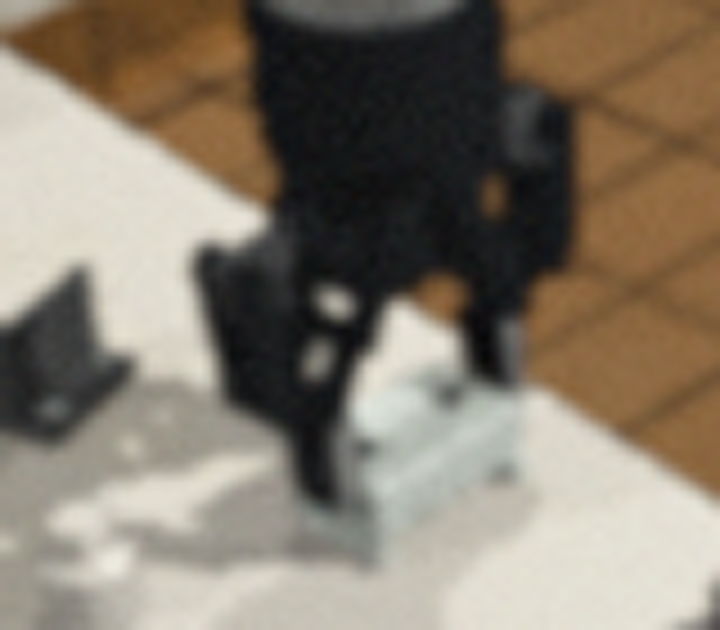

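Call:
send_rows --pt "0 0 0.001 0 0 0 -1" --pt "0 0 0.001 0 0 0 -1" --pt "0 0 0.001 0 0 0 1" --pt "0 0 0.001 0 0 0 1" --pt "0 0 0.001 0 0 0 1" --pt "0 0 0.001 0 0 0 1"

```text
t: 17.6
tcp_pos: [0.5007, 0.1155, 0.0113]
eef_rot: [1.0, -0.0, 0.0, -0.001]
wrist_force: [-0.3, 0.5, -0.5]
gripper_width: 0.0852
```

```bash
python3 - <<'E'
from h import *
go((.5008,.1156,.08,0),(.5008,.1156,.08,-1.5708))
E
```

```text
t 17.6 tcp [0.5007 0.1155 0.0113] yaw -0.0002 w 0.0852 F [-0.3  0.5 -0.5] j7 0.03
(0.5008, 0.1156, 0.08, 0) [0.0001, -0.0005, -0.1374, -0.0004, -0.0, -0.0] rows>= 2
(0.5008, 0.1156, 0.08, -1.5708) [0.0001, -0.0005, -0.1374, -0.0003, 0.0003, 0.25] rows>= 11
```

Call:
send_rows --pt "0 0 -0.07 0 0 0 1" --pt "0 0 -0.1374 0 0 0 1" --pt "0 -0.0005 -0.1374 0 0 0.25 1" --pt "0 -0.0005 -0.1374 0 0 0.25 1" --pt "0 -0.0005 -0.1374 0 0 0.25 1" --pt "0 -0.0005 -0.1374 0 0 0.25 1" --pt "0 -0.0005 -0.1374 0 0 0.25 1" --pt "0 -0.0005 -0.1374 0 0 0.25 1" --pt "0 -0.0005 -0.1374 0 0 0.25 1" --pt "0 -0.0005 -0.1374 0 0 0.25 1" --pt "0 -0.0005 -0.1374 0 0 0.25 1" --pt "0 -0.0005 -0.1374 0 0 0.25 1"

```text
t: 18.8
tcp_pos: [0.5007, 0.1157, 0.0801]
eef_rot: [0.73, -0.684, -0.001, -0.001]
wrist_force: [-0.1, -1.0, -0.5]
gripper_width: 0.0856
```

```bash
python3 - <<'E'
from h import *
go((.5008,.1156,.06,-1.5708),(.5008,.1156,.018,-1.5708))
p,d=read_camera('scene');crop(p,240,120,80,70,9,'pics/s15c.png')
E
```

```text
t 18.8 tcp [0.5007 0.1157 0.0801] yaw -1.5062 w 0.0856 F [-0.1 -1.  -0.5] j7 -1.37
(0.5008, 0.1156, 0.06, -1.5708) [0.0004, -0.0002, 0.0401, -0.0001, 0.0004, 0.0103] rows>= 1
(0.5008, 0.1156, 0.018, -1.5708) [0.0006, -0.0001, 0.1241, -0.0001, 0.0004, 0.0103] rows>= 2
```

View pics/s15c.png

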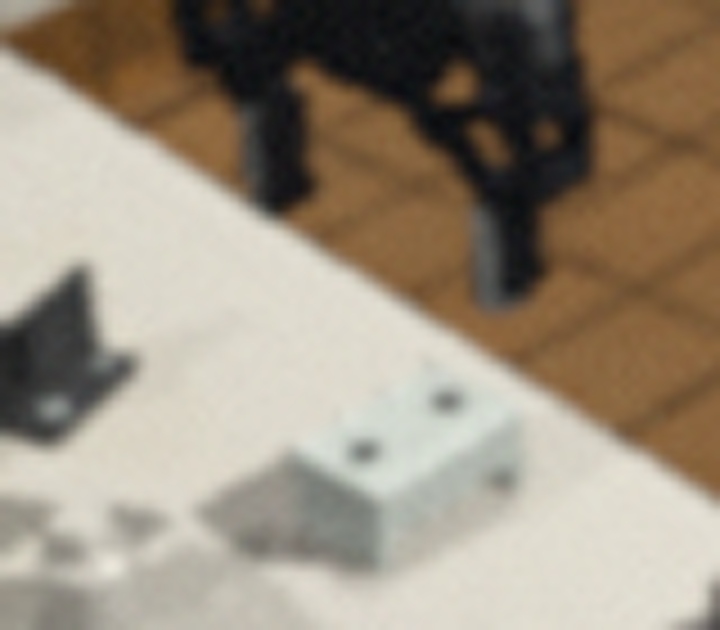

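Call:
send_rows --pt "0.0004 -0.0002 0.0401 -0.0001 0.0004 0.0103 1" --pt "0.0004 -0.0002 0.0401 -0.0001 0.0004 0.0103 1" --pt "0.0004 -0.0002 0.08 -0.0001 0.0004 0.0103 1" --pt "0.0004 -0.0001 0.12 -0.0001 0.0004 0.0103 1" --pt "0.0004 -0.0001 0.1412 -0.0001 0.0004 0.0103 1" --pt "0.0004 -0.0001 0.1412 -0.0001 0.0004 0.0103 1" --pt "0.0004 -0.0001 0.1412 -0.0001 0.0004 0.0103 1"

```text
t: 19.55
tcp_pos: [0.501, 0.1157, 0.01]
eef_rot: [-0.704, 0.71, 0.0, -0.0]
wrist_force: [-0.8, -0.5, -0.4]
gripper_width: 0.0856
```

```bash
python3 - <<'E'
from h import *
go((.5008,.1156,.0095,-1.5708))
E
```

```text
t 19.55 tcp [0.501  0.1157 0.01  ] yaw -1.5786 w 0.0856 F [-0.8 -0.5 -0.4] j7 -1.34
(0.5008, 0.1156, 0.0095, -1.5708) [0.0002, 0.0005, 0.0009, 0.0, -0.0, -0.0012] rows>= 1
```

Call:
send_rows --pt "0.0002 0.0005 0 0 0 -0.0012 1" --pt "0.0002 0.0005 0 0 0 -0.0012 1" --pt "0.0002 0.0005 0 0 0 -0.0012 -1" --pt "0.0002 0.0005 0 0 0 -0.0012 -1" --pt "0.0002 0.0005 0 0 0 -0.0012 -1" --pt "0.0002 0.0005 0 0 0 -0.0012 -1" --pt "0.0002 0.0005 0 0 0 -0.0012 -1" --pt "0.0002 0.0005 0 0 0 -0.0012 -1" --pt "0.0002 0.0005 0 0 0 -0.0012 -1" --pt "0.0002 0.0005 0 0 0 -0.0012 -1" --force 30

```text
t: 20.55
tcp_pos: [0.5009, 0.1157, 0.0102]
eef_rot: [-0.707, 0.707, 0.0, -0.0]
wrist_force: [-1.0, 1.0, 5.1]
gripper_width: 0.0397
```

```bash
python3 - <<'E'
from h import *
go((.5008,.1156,.08,-1.5708))
E
```

```text
t 20.55 tcp [0.5009 0.1157 0.0102] yaw -1.571 w 0.0397 F [-1.   1.   5.1] j7 -1.34
(0.5008, 0.1156, 0.08, -1.5708) [0.0002, 0.0003, -0.1397, 0.0, 0.0, -0.0] rows>= 2
```

Call:
send_rows --pt "0 0 -0.05 0 0 0 -1" --pt "0 0 -0.12 0 0 0 -1" --pt "0 0 -0.16 0 0 0 -1" --pt "0 0 -0.16 0 0 0 -1" --pt "0 0 -0.16 0 0 0 -1"

```text
t: 21.05
tcp_pos: [0.5007, 0.1161, 0.0897]
eef_rot: [0.707, -0.707, -0.0, -0.0]
wrist_force: [-0.7, 0.0, -1.1]
gripper_width: 0.0392
```

```bash
python3 - <<'E'
from h import *
go((.4613,-.0477,.09,-1.7218))
p,d=read_camera('scene');crop(p,240,90,80,70,9,'pics/s16c.png')
E
```

```text
t 21.05 tcp [0.5007 0.1161 0.0897] yaw -1.5703 w 0.0392 F [-0.7  0.  -1.1] j7 -1.43
(0.4613, -0.0477, 0.09, -1.7218) [0.3275, 0.0789, -0.0007, 0.0001, 0.0001, 0.0241] rows>= 4
```

View pics/s16c.png

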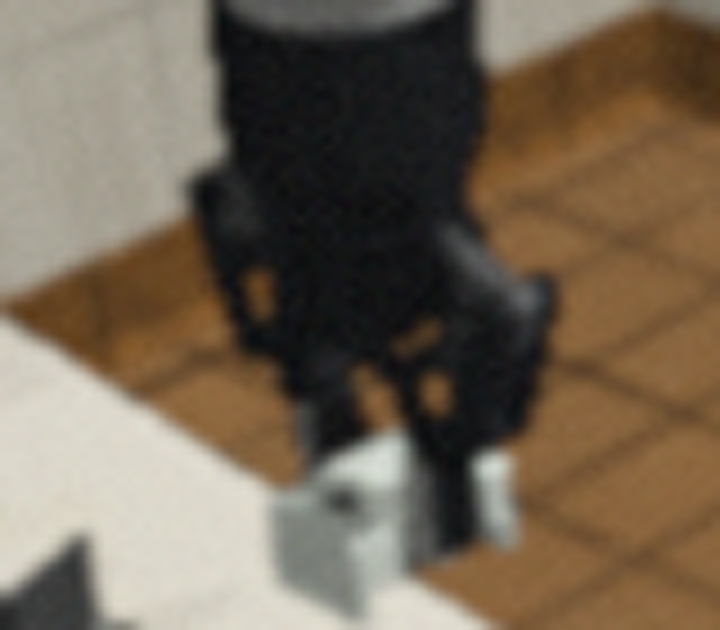

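Call:
send_rows --pt "0.3275 0.0789 -0.0007 0 0 0.0241 -1" --pt "0.3275 0.0789 -0.0007 0 0 0.0241 -1" --pt "0.3275 0.0789 -0.0007 0 0 0.0241 -1" --pt "0.3275 0.0789 -0.0007 0 0 0.0241 -1" --pt "0.3275 0.0789 -0.0007 0 0 0.0241 -1" --pt "0.3275 0.0789 -0.0007 0 0 0.0241 -1" --pt "0.3275 0.0789 -0.0007 0 0 0.0241 -1" --pt "0.3275 0.0789 -0.0007 0 0 0.0241 -1"

```text
t: 21.9
tcp_pos: [0.4611, -0.0468, 0.0894]
eef_rot: [-0.653, 0.758, 0.0, -0.001]
wrist_force: [-0.6, -0.1, -1.8]
gripper_width: 0.0397
```

```bash
python3 - <<'E'
from h import *
go((.4613,-.0477,.06,-1.7218),(.4613,-.0477,.05,-1.7218))
p,d=read_camera('scene');crop(p,270,135,90,90,8,'pics/s17c.png')
E
```

```text
t 21.9 tcp [ 0.4611 -0.0468  0.0894] yaw -1.7198 w 0.0397 F [-0.6 -0.1 -1.8] j7 -1.43
(0.4613, -0.0477, 0.06, -1.7218) [0.0017, -0.0008, 0.0589, 0.0002, -0.0002, 0.0003] rows>= 1
(0.4613, -0.0477, 0.05, -1.7218) [0.0017, -0.0008, 0.0789, 0.0002, -0.0002, 0.0003] rows>= 1
```

View pics/s17c.png

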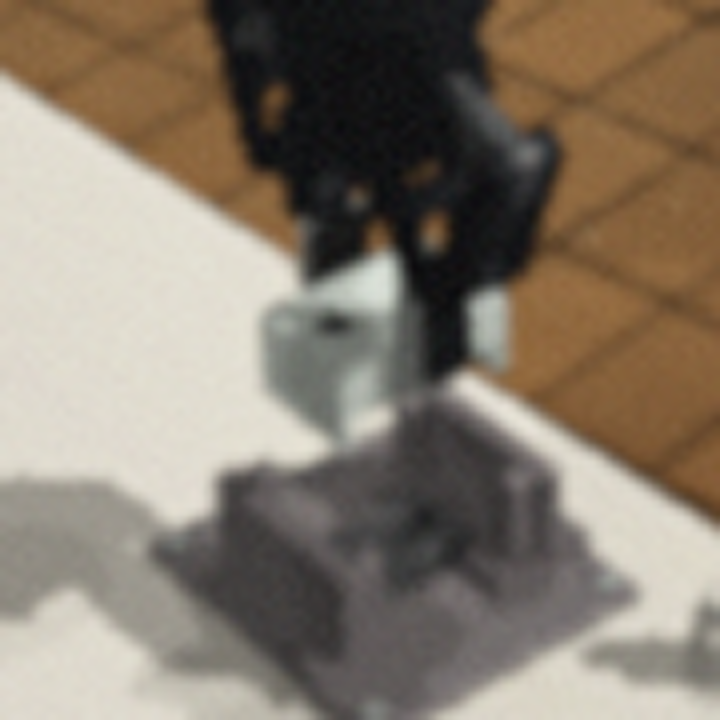

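Call:
send_rows --pt "0.0017 -0.0008 0.03 0.0002 -0.0002 0.0003 -1" --pt "0.0017 -0.0008 0.05 0.0002 -0.0002 0.0003 -1" --pt "0.0017 -0.0008 0.06 0.0002 -0.0002 0.0003 -1" --pt "0.0017 -0.0008 0.06 0.0002 -0.0002 0.0003 -1" --pt "0.0017 -0.0008 0.07 0.0002 -0.0002 0.0003 -1" --pt "0.0017 -0.0008 0.08 0.0002 -0.0002 0.0003 -1" --pt "0.0017 -0.0008 0.09 0.0002 -0.0002 0.0003 -1" --pt "0.0017 -0.0008 0.09 0.0002 -0.0002 0.0003 -1"

```text
t: 22.75
tcp_pos: [0.4609, -0.0479, 0.0439]
eef_rot: [-0.652, 0.758, 0.0, -0.0]
wrist_force: [0.4, 0.0, -0.9]
gripper_width: 0.0394
```

```bash
python3 - <<'E'
from h import *
go((.4613,-.0477,.026,-1.7218),(.4613,-.0477,.0222,-1.7218))
p,d=read_camera('scene');crop(p,270,145,90,90,8,'pics/s18c.png')
E
```

```text
t 22.75 tcp [ 0.4609 -0.0479  0.0439] yaw -1.7219 w 0.0394 F [ 0.4  0.  -0.9] j7 -1.33
(0.4613, -0.0477, 0.026, -1.7218) [-0.0005, -0.0008, 0.0359, 0.0001, -0.0, -0.0] rows>= 1
(0.4613, -0.0477, 0.0222, -1.7218) [-0.0005, -0.0008, 0.0435, 0.0001, -0.0, -0.0] rows>= 1
```

View pics/s18c.png

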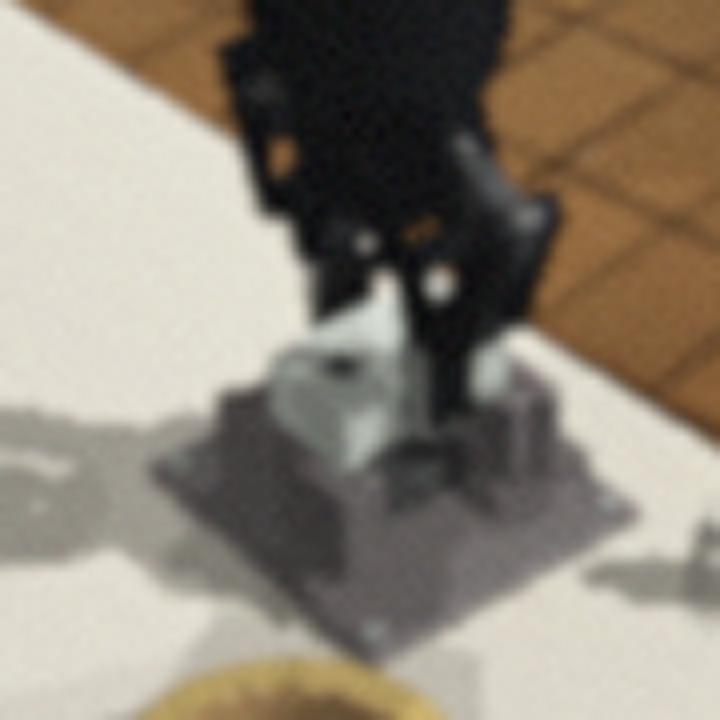

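No contact force, and the bridge is entering between the walls. Lowering slowly onto the ledges.

Call:
send_rows --pt "-0.0002 -0.0008 0.01 0 0 0 -1" --pt "-0.0002 -0.0008 0.02 0 0 0 -1" --pt "-0.0002 -0.0008 0.028 0 0 0 -1" --pt "-0.0002 -0.0008 0.036 0 0 0 -1" --pt "-0.0002 -0.0008 0.039 0 0 0 -1" --pt "-0.0002 -0.0008 0.0415 0 0 0 -1" --pt "-0.0002 -0.0008 0.0415 0 0 0 -1" --pt "-0.0002 -0.0008 0.0415 0 0 0 -1"

```text
t: 23.6
tcp_pos: [0.4615, -0.048, 0.0236]
eef_rot: [-0.652, 0.759, 0.0, -0.0]
wrist_force: [0.3, -0.1, -1.0]
gripper_width: 0.0397
```

```bash
python3 - <<'E'
from h import *
go((.4613,-.0477,.0222,-1.7218))
p,d=read_camera('scene');crop(p,270,145,90,90,8,'pics/s19c.png')
E
```

```text
t 23.6 tcp [ 0.4615 -0.048   0.0236] yaw -1.7222 w 0.0397 F [ 0.3 -0.1 -1. ] j7 -1.29
(0.4613, -0.0477, 0.0222, -1.7218) [-0.0005, 0.0005, 0.0028, 0.0001, -0.0, -0.0001] rows>= 1
```

View pics/s19c.png

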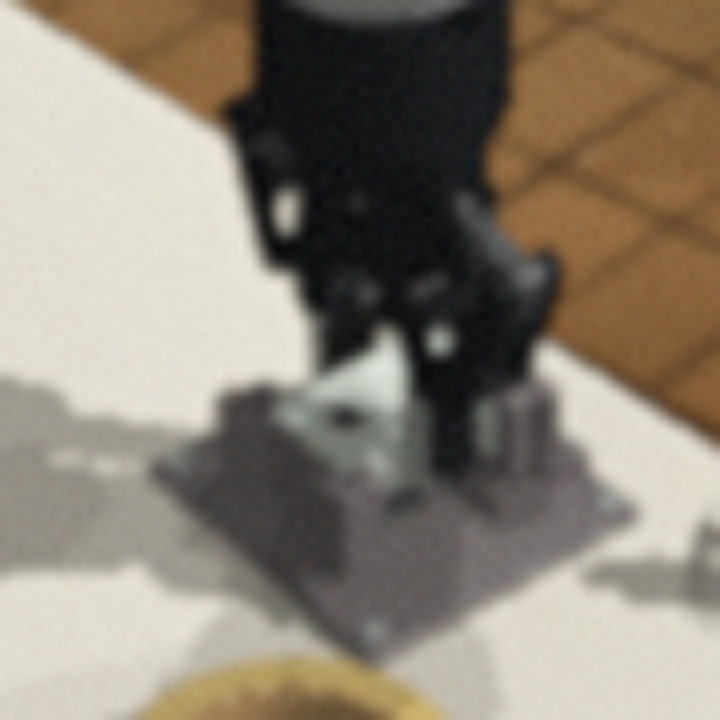

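Call:
send_rows --pt "-0.0003 0.0003 0.0014 0 0 0 -1" --pt "-0.0003 0.0003 0.0028 0 0 0 -1" --pt "-0.0003 0.0003 0.0034 0 0 0 -1" --pt "-0.0003 0.0003 0.0034 0 0 0 -1" --pt "-0.0003 0.0003 0.0034 0 0 0 -1"

```text
t: 24.15
tcp_pos: [0.4615, -0.0477, 0.0221]
eef_rot: [-0.652, 0.758, 0.0, -0.0]
wrist_force: [-2.5, 1.2, 5.3]
gripper_width: 0.0393
```

Call:
send_rows --pt "0 0 0 0 0 0 0.5" --pt "0 0 0 0 0 0 0.5" --pt "0 0 0 0 0 0 0.5" --pt "0 0 0 0 0 0 0.5" --pt "0 0 -0.04 0 0 0 0.5" --pt "0 0 -0.1 0 0 0 0.5" --pt "0 0 -0.2 0 0 0 1" --pt "0 0 -0.3 0 0 0 1" --pt "0 0 -0.3 0 0 0 1"

```text
t: 25.05
tcp_pos: [0.4612, -0.0476, 0.1726]
eef_rot: [-0.652, 0.758, 0.0, -0.001]
wrist_force: [0.5, 2.0, -1.3]
gripper_width: 0.0855
```

```bash
python3 - <<'E'
from h import *
go((.48,.25,.25,-1.3))
p,d=read_camera('scene');crop(p,270,145,90,90,8,'pics/s20c.png')
E
```

```text
t 25.05 tcp [ 0.4612 -0.0476  0.1726] yaw -1.7218 w 0.0855 F [ 0.5  2.  -1.3] j7 -1.87
(0.48, 0.25, 0.25, -1.3) [-0.5939, 0.0526, -0.1555, 0.0002, -0.0001, -0.0671] rows>= 7
```

View pics/s20c.png

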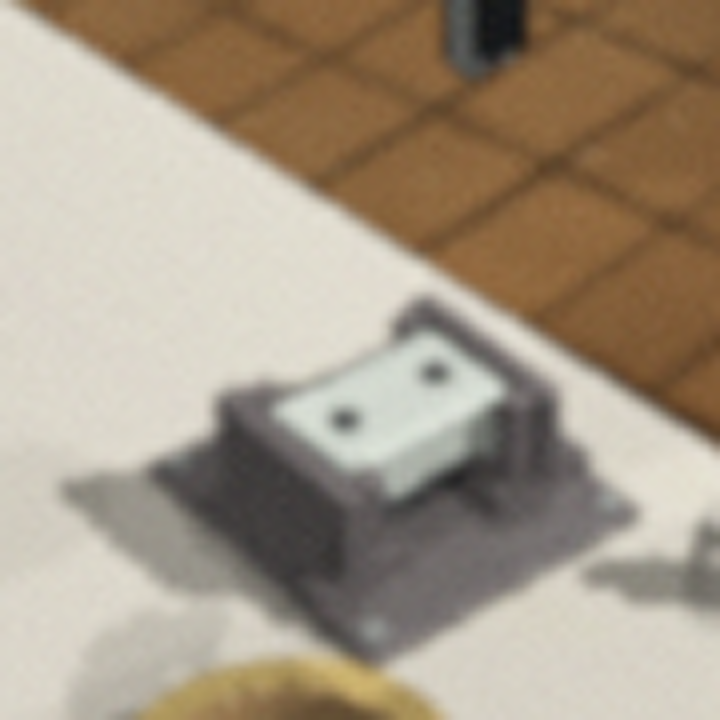

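The bridge sits level between the walls. Moving the arm aside for a check from above.

Call:
send_rows --pt "-0.5939 0.0526 -0.1555 0 0 -0.0671 1" --pt "-0.5939 0.0526 -0.1555 0 0 -0.0671 1" --pt "-0.5939 0.0526 -0.1555 0 0 -0.0671 1" --pt "-0.5939 0.0526 -0.1555 0 0 -0.0671 1" --pt "-0.5939 0.0526 -0.1555 0 0 -0.0671 1" --pt "-0.5939 0.0526 -0.1555 0 0 -0.0671 1" --pt "-0.5939 0.0526 -0.1555 0 0 -0.0671 1" --pt "-0.5939 0.0526 -0.1555 0 0 -0.0671 1" --pt "-0.5939 0.0526 -0.1555 0 0 -0.0671 1" --pt "-0.5939 0.0526 -0.1555 0 0 -0.0671 1"

```text
t: 26.1
tcp_pos: [0.4846, 0.2448, 0.2582]
eef_rot: [0.793, -0.609, 0.0, -0.006]
wrist_force: [0.1, 0.9, -0.1]
gripper_width: 0.0851
```

```bash
python3 - <<'E'
from edge import *
p,d=read_camera('top');cv2.imwrite('pics/t21.png',p)
c=calibration('top');R=np.array(c['R']);t=np.array(c['t']);o=-R.T@t
v,u=np.mgrid[160:205,285:330].reshape(2,-1);X=pix2world('top',np.c_[u,v],0.);zc=(X@R.T+t)[:,2];q=o+(X-o)*(d[v,u]/zc)[:,None]
cy,sy=np.cos(-.151),np.sin(-.151);r=q[:,:2]-[.4613,-.0477];x=r@[cy,sy];y=r@[-sy,cy]
for a,b in((-.028,-.014),(-.014,0),(0,.014),(.014,.028)):
  for e,f in((-.017,0),(0,.017)):
    m=(x>a)&(x<b)&(y>e)&(y<f)&(d[v,u]>0);print((a,e),m.sum(),np.median(q[m,2]).round(4))
efit('top',p,box(.064,.04,.042,.042,-1),(.4613,-.0477,-.151),3)
p0=cv2.imread('pics/top0.png')
print('diff w2,mould,w1,plates',[int(cv2.absdiff(p,p0)[y-12:y+12,x-12:x+12].max()) for x,y in((353,168),(466,181),(227,203),(405,218),(440,230))])
go((.48,.25,.25,-1.3))
crop(p,170,110,330,150,2,'pics/t21c.png')
E
```

```text
(-0.028, -0.017) 40 0.0415
(-0.028, 0) 39 0.0417
(-0.014, -0.017) 40 0.0419
(-0.014, 0) 40 0.0417
(0, -0.017) 39 0.0422
(0, 0) 39 0.0421
(0.014, -0.017) 39 0.042
(0.014, 0) 42 0.0422
top pose [ 0.4607 -0.0491 -0.1512] edge resid px [ 0.34 -0.33  0.17 -0.17] grad [np.float64(12.4), np.float64(9.3), np.float64(10.3), np.float64(9.4)]
diff w2,mould,w1,plates [23, 24, 22, 21, 22]
t 26.15 tcp [0.4846 0.2451 0.2584] yaw -1.3086 w 0.0857 F [-0.9  0.1 -0.2] j7 -1.71
(0.48, 0.25, 0.25, -1.3) [-0.0118, 0.0066, 0.0167, -0.0016, 0.0011, -0.0014] rows>= 1
```

View pics/t21c.png

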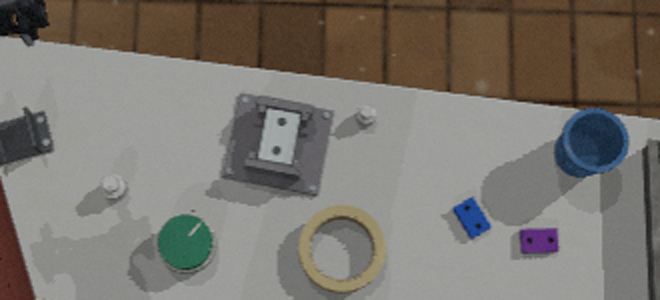

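The bridge top reads 42 mm over its whole area, so it is seated and level. The bystanders are unchanged from the first picture, and the robot is clear of everything. Handing in.

```bash
python3 - <<'E'
from workcell import *
print(sign_off(), state()['t'])
E
```

```text
the job is handed in; nothing more can be done
the job is handed in; nothing more can be done
```

The packing kit is made up in the tray and handed in, at about 26 s on the robot's clock. I first laid the dark steel plate in the recess by its long sides. Then I lifted the bridge from the cradle by its ends, set it down at (0.50, 0.115), took it again by its long sides and seated it over the plate.

**Last checks**
- **Plate:** before the bridge went on, its top read 17–19 mm all over (18 mm expected), with its yaw matching the tray's, so it was fully home.
- **Bridge:** its top reads 41.5–42.2 mm all over (42 mm expected), so it is level on the ledges. Its yaw is −0.151 rad, equal to the tray's. The camera puts its centre about 1.5 mm off the tray centre I used, within the nest's 2.5 mm clearance.
- **Bystanders:** the two check weights, the mould and the spare plates show no change from the first picture. The open gripper was clear of everything when I handed in.

**Disagreements**
- **Set-down force:** putting the bridge down on the table briefly read about 38 N at the wrist (limit 120 N), because the sole height in the grip was about 2 mm off. I eased up before letting go, and it stood level.
- **Cameras:** the scene and top cameras differed by 2–5 mm on positions. I used the top camera, checked against where the arm gripped the plate.

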